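Fill the biscuit tray in the bar's display case

ROBOT

A 6-joint arm with a two-finger parallel gripper is mounted at the origin on the work surface. World frame = base frame: x ahead of the robot, y to its left, z up, the work surface at z = 0. Lengths are in m, angles in degrees, forces in N, time in s.
With the tool pointing down it reaches from about 0.3 to 0.775 m from the base axis. Payload 14.6 kg.
Tool frame: the origin (TCP) lies midway between the tips of the shut fingers; the grasp point (between the pads) lies behind it (env.pinch_z is the x of the grasp point in the tool frame, in m); x points along the fingers, y is the direction in which the jaws open and shut, and the axes are right-handed (so a half turn about x gives the same grasp; the last joint's range is limited). The gripper opens to 94 mm and grips with 3 to 60 N. Pads are 16 mm wide; open, the fingers measure 119 mm over their backs; the gripper's body (75 mm by 177 mm) begins 78 mm behind the grasp point.
Start: joints at [61.501, 17.183, 87.147, -0, 75.671, -3.816], TCP at [0.23, 0.5, 0.205] pointing down, gripper open.
Joint ranges: [-173.82, 173.82], [-45.26, 126.66], [13.44, 144.39], [-59.66, 239.66], [0, 175.72], [-146.38, 146.38]. Speed limits (degrees/s): [127.2, 127.2, 147.25, 180, 180, 180].

INTERFACE

Orientations are given as [roll, pitch, yaw] about the fixed x, y, z axes, in that order (R = Rz(yaw) Ry(pitch) Rx(roll)).
In Python, from cell import env gives the robot as it stands.
- The arm moves only by the tool jog_arm, never from a script. Its argument "series" is text: rows parted by semicolons, each of 7 numbers parted by spaces: the finger opening in m, from 0 to 0.094, then the shift along the world's x, y, z in m, then the turn, a rotation vector about the world's x, y, z in degrees. A call has 1 to 10 rows; each row shifts and turns the commanded pose from where the row before left it; what a row does not reach is not made up. A row lasts 1/10 s, in which the tool goes at most 50 mm and 8.59 degrees, less where a joint would pass 70% of its speed; a pose out of reach is approached as far as the arm can. A call is refused whole if a number of a shift passes 0.05 or a number of a turn 8.59, either way. A call with a gripper value outside its range is refused whole. The fingers move at their own pace and stop on an object; "grip_force" is the grip in N (left out, the last holds). Time passes only in rows, so rows that do not move let the fingers close. It gives the time, the measured TCP pose, the force and the opening at its end, in the units of the state.
- env.read_state(): the state, without advancing time (a new reading comes with each control period).
- env.camera(name): name is "scene" or "top" or "wrist"; returns a dict with "color" (400x640x3 uint8, red, green, blue), "fx", "fy", "cx", "cy" (pixels), "k1" (the pictures are not rectified: a ray, as slopes to the right and down, at radius r is drawn at 1 + k1 r^2 times it, then the intrinsics apply), "origin" and "orientation" of the camera in the world. Camera axes: x right, y down, z forward; pixel columns grow to the right and rows downward; lengths in m; the calibration is good to about 2 mm. A picture is of the moment at which its call begins. There is no depth.
- env.job_done(): hands the job in, once; it reports no verdict.
The state is a dict: "clock": time; "qpos": joint angles; "joint_vel": joint speeds; "tau": joint torques, N m; "tcp_pos": TCP position; "eef_rot": TCP orientation; "ft_force": force on the tool from outside, world axes, zero at the start; "torque": the same for the moment, N m; "finger_gap": finger opening in m.
Only numpy, scipy, OpenCV 4.12 (cv2) and the standard library are available. Lean on these libraries where they do the work, as an engineer would, in place of code of your own. Each camera call takes 0.05 s, during which the arm holds its last target.

TASK

Fill the biscuit tray in the glass display case: slide its door open, lay every biscuit from the wooden board on the flat steel scoop, and carry the scoop level in through the doorway with all of them aboard in one load. Tip them off its lip into the tray without striking the case, then lay the empty scoop back flat on its rubber mat and slide the door fully shut. Leave the mug and the carafe alone.

Things in the scene. Friction and masses are not known exactly. Their poses are not given: they have to be found in the camera images.
- case: glass display case fixed on the counter, spanning y -135 to +375, 235 deep, 235 high, clear panes 6 thick. Origin: at counter height, on the staff-side face (towards the robot), below the middle of the doorway; x points into the case (away from the robot), z up. The half y > 125 is behind a fixed pane and a partition and is not used
- doorway (a point): middle of the case's doorway: 115 above the case's origin, same axes. Clear opening y -129 to +122, height 14 (lower track) to 217 (underside of upper track) above the counter; the tracks span x -13 to +13. Inside, the glass top's underside is at 229
- tray_in (a point): centre of the inner floor of the open wooden tray fixed inside the case behind the doorway; axes as the case. Lies 120 along x and -5 along y from the case's origin, floor 18 above the counter. Inside 178 (x) by 232 (y); its walls are 6 thick and their rim is 57 above the counter (39 above the inner floor)
- door (a joint): sliding glass door of the doorway, 250 wide, running in the tracks just outside the case's face (its pane is 8 outside the face). 0 = fully shut, grows to 0.235 m = fully open as it slides along the case's +y (to the left seen from the robot); moves with about 1.5 N and stays where it is left. May start a little ajar
- door_handle (a point): middle of the upright part of the door's steel D-handle: round bar 10 thick, upright from 125 to 195 above the counter (this point at 160), standing 35 outside the door pane (43 outside the case's face), 95 to the -y side of the door's middle; axes as the case
- scoop: flat stainless scoop like an open-fronted dustpan, 295 long, 0.32 kg. Origin: middle of the pan's underside; x points to the open front lip, z up. Pan x -80 to +80 by 176 wide, floor 4 thick, side walls 18 high (inside at y +-85, ending 25 short of the lip), back wall 30 high, front open. It lies flat on its own. Dry biscuits begin to slide on it at 13 to 20 degrees of tilt
- scoop_lip (a point): middle of the scoop's front lip, 80 in front of its origin, on the pan floor's upper face (4 above the underside)
- scoop_handle (a point): point on the middle line of the scoop's straight wooden handle near its front end: 145 behind the scoop's origin, 38 above its underside; axes as the scoop. The handle runs from 100 to 214 behind the scoop's origin, 22 wide (y), 20 tall, rising 8 degrees backwards
- mat: black rubber bar mat, the scoop's place, fixed, 360 (x) by 220 (y) by 6 thick. Origin: centre of its underside, on the counter. At the start the scoop lies on it, its pan's middle about 42 along the mat's +x from the mat's centre
- board: wooden board, fixed, 210 (x) by 280 (y) by 18 thick, with a short hanging lug (40 wide, to y = 220) on its +y side, on which the biscuits lie at the start. Origin: centre of its underside, on the counter
- biscuit0: hard dry almond biscuit, 72 (x) by 28 (y) by 22 (z), 30 g, rigid; origin at its centre. At the start flat on the board, its long axis roughly along the board's y. May be absent
- biscuit1: hard dry almond biscuit, 72 (x) by 28 (y) by 22 (z), 30 g, rigid; origin at its centre. At the start flat on the board, its long axis roughly along the board's y. May be absent
- biscuit2: hard dry almond biscuit, 72 (x) by 28 (y) by 22 (z), 30 g, rigid; origin at its centre. At the start flat on the board, its long axis roughly along the board's y. May be absent
- biscuit3: hard dry almond biscuit, 72 (x) by 28 (y) by 22 (z), 30 g, rigid; origin at its centre. At the start flat on the board, its long axis roughly along the board's y. May be absent
- biscuit4: hard dry almond biscuit, 72 (x) by 28 (y) by 22 (z), 30 g, rigid; origin at its centre. At the start flat on the board, its long axis roughly along the board's y. May be absent
- mug: white mug, 80 across, 90 high, origin under its centre; to be left alone
- carafe: glass carafe with wooden stopper, 80 across, 200 high, origin under its centre; to be left alone
Not all that is in view belongs to the job. What is shaped like the biscuit0 but blue is not meant. What is shaped like the biscuit1 but purple is not meant.

How it is judged:
By the outcome, as a careful person would: the job done as asked, in the order asked, and still so for the second after the job is handed in, with the robot touching nothing.
Of biscuit0, biscuit1, biscuit2, biscuit3, biscuit4 only 3 to 5 are there at a start; the rules pass over those that are not, and their reading is None.
At some moment in a run one of biscuit0, biscuit1, biscuit2, biscuit3, biscuit4 may be knocked a few centimetres aside while the robot is not near it.
It also fails if it takes over 210 s, if anything falls off the work surface, if the arm or the gripper's body presses on something with over 40 N, if the wrist force passes 120 N, or if a joint passes its speed limit or range.

## Working session

There is one attempt and no reset: what is moved stays moved. The work goes in short steps, Python scripts to look and compute and a tool call to move; the robot and the scene stay as the last step left them, time stands still between calls to the robot, and variables do not carry over. Pictures are saved under pics/ and viewed, and the job is handed in when it is done.

Besides the shell and the picture viewer there is one more tool, called after "Call:" as a command line: name --argument value ..., lists and objects as JSON in quotes. jog_arm: Moves the arm, as the interface text tells. Its arguments: {"type":"object","properties":{"series":{"type":"string"},"grip_force":{"type":"number"}},"required":["series"]}

```bash
ls -la; mkdir -p pics
python3 - <<'E'
from cell import env
import cv2
print(env.read_state(), env.pinch_z)
for n in ["scene","top","wrist"]:
    c=env.camera(n)
    cv2.imwrite(f"pics/{n}0.png",c["color"][:,:,::-1])
    print(n,{k:v for k,v in c.items() if k!="color"})
E
```

```text
total 12
drwxr-xr-x  3 agent agent 4096 Dec  7 14:25 .
drwxr-xr-x 23 root  root  4096 Dec  7 14:25 ..
drwxr-xr-x  2 agent agent 4096 Dec  7 14:25 pics
{'clock': 0.0, 'qpos': array([ 6.15018031e+01,  1.72146794e+01,  8.71803555e+01,  4.63700242e-04,
        7.56700493e+01, -3.81501406e+00]), 'joint_vel': array([ 0.00075667,  0.03163358, -0.02087525,  0.09972581,  0.05050243,
        0.02070464]), 'tau': array([-2.99133862e-03, -5.31815708e+01, -3.52731264e+01,  7.05914805e-02,
        2.45326204e-02, -8.67112180e-05]), 'tcp_pos': array([0.22954806, 0.49951958, 0.20489501]), 'eef_rot': array([ -94.21040265,   89.93491425, -118.89370055]), 'ft_force': array([-1.03883228, -0.66003982, -0.74752901]), 'torque': array([-0.01952474, -0.02186511,  0.01054349]), 'finger_gap': 0.09396747332192817} -0.0188
scene {'fx': 472.3767921936312, 'fy': 472.3767921936312, 'cx': 318.86256916400816, 'cy': 200.40629966025438, 'k1': 0.011587542475896773, 'origin': array([0.33119061, 0.88841671, 1.13233362]), 'orientation': array([-140.76875638,    0.51463789, -165.31563189])}
top {'fx': 468.5822635936094, 'fy': 468.5822635936094, 'cx': 321.8971264043899, 'cy': 199.6853692524484, 'k1': -0.05176959959001482, 'origin': array([0.37534764, 0.06728548, 1.36158364]), 'orientation': array([-170.27803801,    0.88017323,  -90.38840042])}
wrist {'fx': 309.16014099135526, 'fy': 309.16014099135526, 'cx': 317.3034106232627, 'cy': 197.55295376030872, 'k1': 0.011044193419572107, 'origin': array([0.15460016, 0.53580098, 0.38343882]), 'orientation': array([1.63482508e+02, 1.51463614e-01, 6.52117232e+01])}
```

View pics/scene0.png

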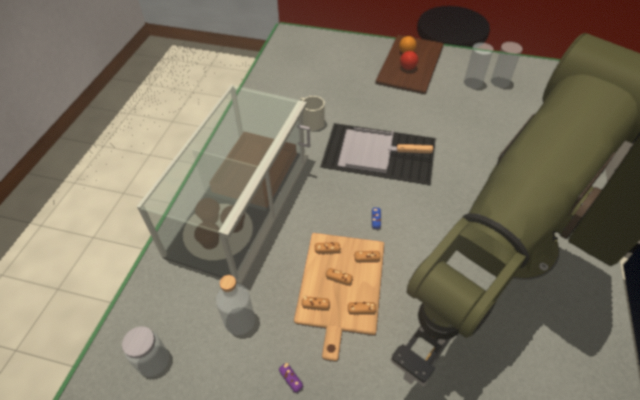

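View pics/top0.png

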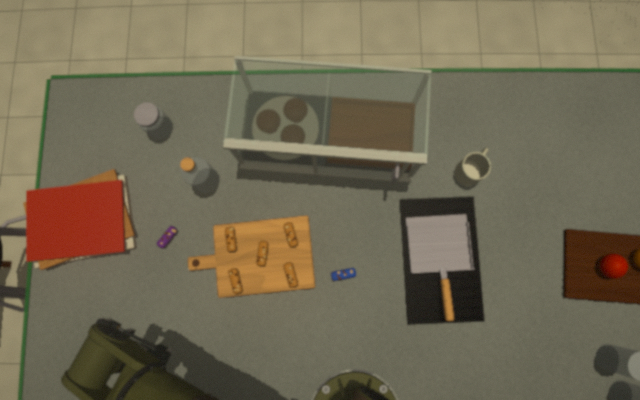

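View pics/wrist0.png

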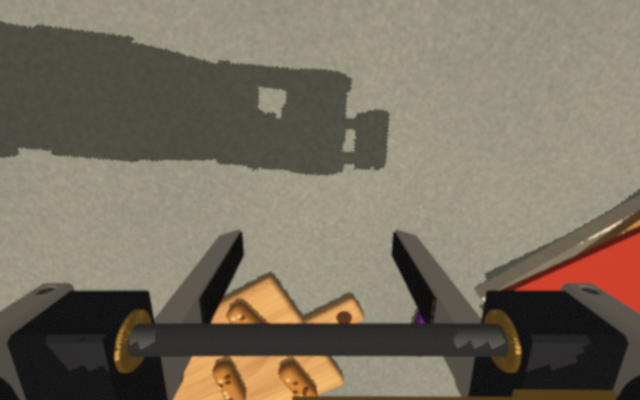

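The scene view shows the case upper left with the door handle near (305,130), and the mat and scoop at about (380,150). The board with 5 biscuits is at about (340,280). Decoys are blue (376,217) and purple (290,377). In the top view the robot's x points up and y points left. Next I measure.

```bash
cat > h.py <<'E'
from cell import env
import numpy as np, cv2
from scipy.spatial.transform import Rotation as R
def cam(n,save=None):
    c=env.camera(n)
    if save: cv2.imwrite(f"pics/{save}.png",c["color"][:,:,::-1])
    return c
def rot(c): return R.from_euler('xyz',c["orientation"],degrees=True).as_matrix()
def ray(c,u,v):
    K=np.array([[c["fx"],0,c["cx"]],[0,c["fy"],c["cy"]],[0,0,1.]])
    p=cv2.undistortPoints(np.array([[[u,v]]],float),K,np.array([c["k1"],0,0,0.]))[0,0]
    return rot(c)@np.array([p[0],p[1],1.])
def onz(c,u,v,z):
    d=ray(c,u,v); o=c["origin"]; return o+d*(z-o[2])/d[2]
def proj(c,P):
    q=rot(c).T@(np.array(P,float)-c["origin"]); x,y=q[0]/q[2],q[1]/q[2]; f=1+c["k1"]*(x*x+y*y)
    return np.array([c["fx"]*x*f+c["cx"],c["fy"]*y*f+c["cy"]])
def tri(c1,p1,c2,p2):
    d1,d2=ray(c1,*p1),ray(c2,*p2);A=np.stack([d1,-d2],1)
    s=np.linalg.lstsq(A,c2["origin"]-c1["origin"],rcond=None)[0]
    a=c1["origin"]+s[0]*d1;b=c2["origin"]+s[1]*d2
    return (a+b)/2,np.linalg.norm(a-b)
def rect_on(c,mask,z):
    """largest contour min-area-rect on plane z"""
    cs,_=cv2.findContours(mask,cv2.RETR_EXTERNAL,cv2.CHAIN_APPROX_NONE)
    k=max(cs,key=cv2.contourArea)
    P=np.array([onz(c,*p[0],z)[:2] for p in k])
    return cv2.minAreaRect((P*1000).astype(np.float32))
def ob():
    s=env.read_state();print("t",round(s["clock"],2),"tcp",s["tcp_pos"].round(4),"x",R.from_euler('xyz',s["eef_rot"],degrees=True).as_matrix().round(3).tolist(),"F",s["ft_force"].round(1),"gap",round(s["finger_gap"],4),"q",s["qpos"].round(1))
    return s
E
python3 - <<'E'
from h import *
for n in ["top","scene"]:
    im=cv2.imread(f"pics/{n}0.png")
    for i,(x,y,w,h) in enumerate({"top":[(205,50,240,150),(190,205,170,110),(395,140,110,190)],"scene":[(140,80,200,200),(290,230,110,140),(290,90,160,100)]}[n]):
        s=min(800/w,600/h); cv2.imwrite(f"pics/{n}0_{i}.png",cv2.resize(im[y:y+h,x:x+w],None,fx=s,fy=s,interpolation=cv2.INTER_CUBIC)); print(n,i,s)
E
```

```text
top 0 3.3333333333333335
top 1 4.705882352941177
top 2 3.1578947368421053
scene 0 3.0
scene 1 4.285714285714286
scene 2 5.0
```

View pics/top0_0.png

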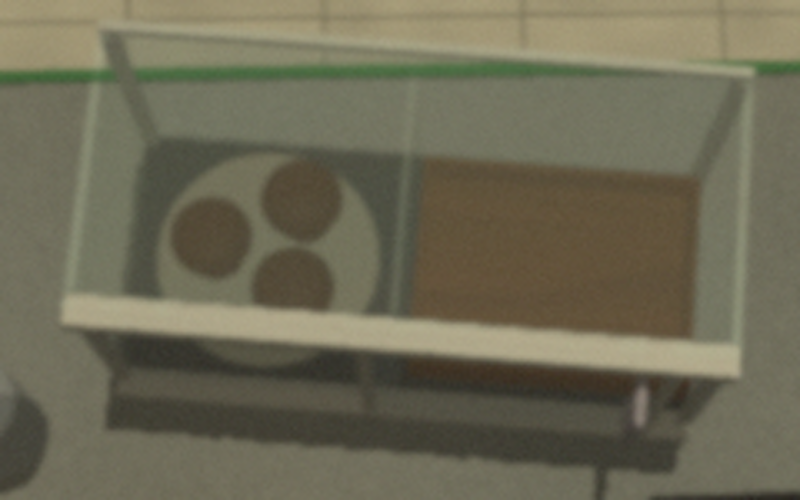

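View pics/scene0_0.png

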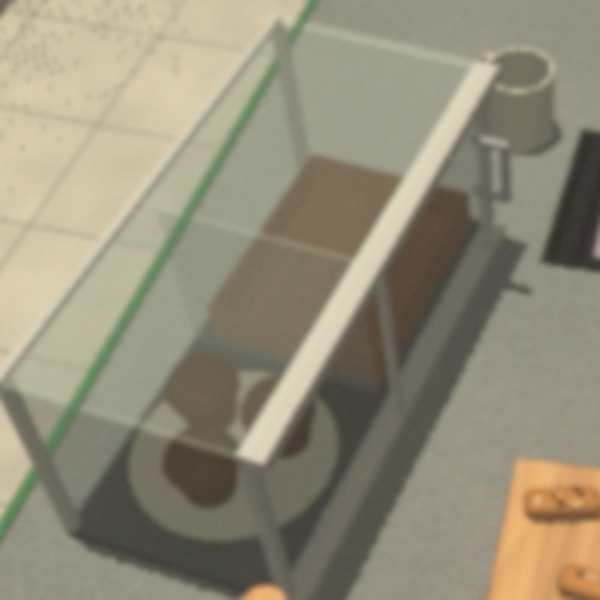

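View pics/top0_2.png

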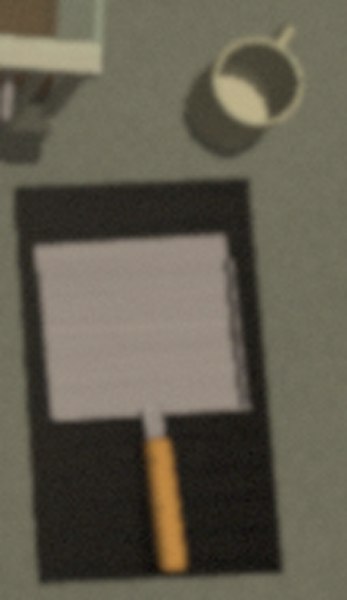

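View pics/scene0_2.png

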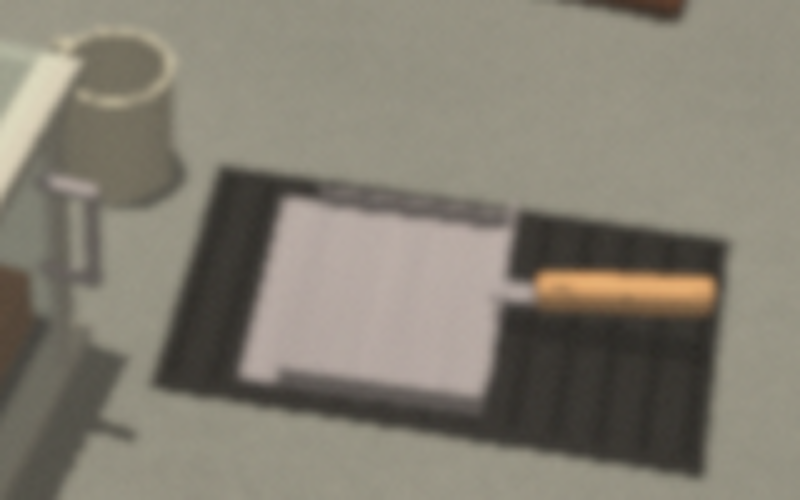

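View pics/top0_1.png

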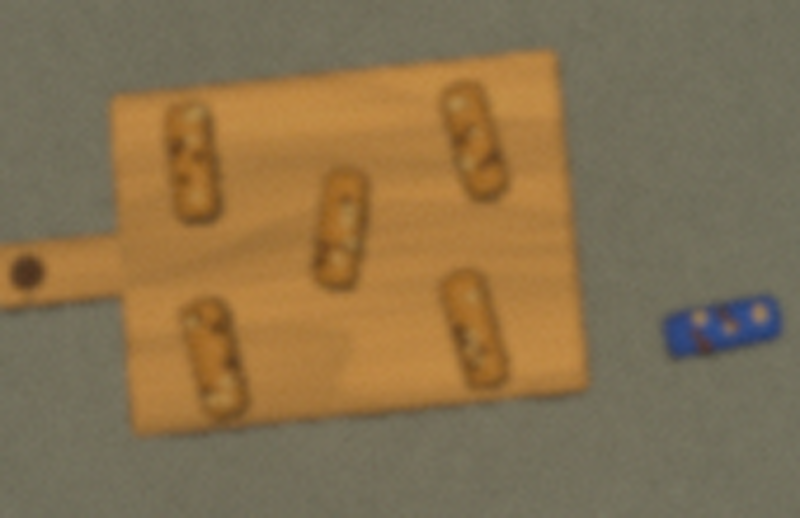

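Run:
```python
from h import *
t=cam("top");s=cam("scene")
P=lambda c,u,v,z:(onz(c,u,v,z)*1000).round(1)
# track
for z in (.235,):
    a=P(t,205+62/3.333,50+325/3.333,z);b=P(t,205+738/3.333,50+377/3.333,z);print("track top",a,b,np.linalg.norm(a-b),np.degrees(np.arctan2(*(a-b)[:2]))) 
    a=P(s,140+242/3,80+463/3,z);b=P(s,140+497/3,80+68/3,z);print("scene track",a,b,np.linalg.norm(a-b),np.degrees(np.arctan2(*(a-b)[:2])))
    # back corners
    a=P(t,205+100/3.333,50+22/3.333,z);b=P(t,205+752/3.333,50+70/3.333,z);print("back top",a,b,np.linalg.norm(a-b),np.degrees(np.arctan2(*(a-b)[:2]))) 
print("handle tri upright mid",tri(t,(397,172),s,(309,137.6)))
print("handle z.195 top-end", P(t,398,167,.195),P(s,290+95/5,90+190/5,.195),"bottom",P(s,290+95/5,90+280/5,.125),P(t,205+638/3.333,50+428/3.333,.125))
# colour masks
for n,c in (("top",t),("scene",s)):
    hsv=cv2.cvtColor(c["color"],cv2.COLOR_RGB2HSV)
    m=cv2.inRange(hsv,(0,0,0),(179,255,55))
    if n=="top": m[:, :398]=0;m[:,490:]=0;m[:195]=0;m[330:]=0
    else: m[:,:320]=0;m[:,440:]=0;m[:120]=0;m[190:]=0
    m=cv2.morphologyEx(m,cv2.MORPH_CLOSE,np.ones((9,9)))
    print(n,"mat",rect_on(c,m,.006))
    m=cv2.inRange(c["color"],(130,120,120),(255,255,255))&cv2.inRange(hsv,(130,0,0),(179,90,255))
    box=(405,475,205,280) if n=="top" else (325,400,120,180)
    k=np.zeros_like(m);k[box[2]:box[3],box[0]:box[1]]=255;m&=k
    print(n,"pan",rect_on(c,m,.010))
    m=cv2.inRange(hsv,(8,110,110),(22,255,255))
    box=(430,465,268,325) if n=="top" else (395,440,140,160)
    k=np.zeros_like(m);k[box[2]:box[3],box[0]:box[1]]=255;
    print(n,"handle",rect_on(c,m&k,.054))
    m=cv2.inRange(hsv,(8,90,130),(25,255,255))
    box=(180,325,210,305) if n=="top" else (290,390,230,365)
    k=np.zeros_like(m);k[box[2]:box[3],box[0]:box[1]]=255;
    m=cv2.morphologyEx(m&k,cv2.MORPH_CLOSE,np.ones((9,9)));m=cv2.morphologyEx(m,cv2.MORPH_OPEN,np.ones((25,25)))
    print(n,"board",rect_on(c,m,.018))
```

```text
track top [703.3 328.4 235. ] [ 657.8 -175.7  235. ] 506.14924676423254 5.157533980940286
scene track [719.8 336.2 235. ] [ 656.8 -168.8  235. ] 508.9145311346494 7.111051986635505
back top [948.1 306.7 235. ] [ 901.2 -198.3  235. ] 507.1731558353616 5.305913084271702
handle tri upright mid (array([ 0.64472075, -0.11544334,  0.15009582]), np.float64(0.021180982971307383))
handle z.195 top-end [ 658.2 -111.1  195. ] [ 630.7 -107.5  195. ] bottom [ 631.6 -104.   125. ] [ 643.6 -116.5  125. ]
top mat ((431.84149169921875, -254.07534790039062), (354.5509033203125, 215.66500854492188), 1.7051811218261719)Traceback (most recent call last):
  File "<stdin>", line 23, in <module>
  File "h.py", line 26, in rect_on
    k=max(cs,key=cv2.contourArea)
ValueError: max() iterable argument is empty
```

Run:
```python
from h import *
t=cam("top");s=cam("scene")
for n,c in (("top",t),("scene",s)):
    hsv=cv2.cvtColor(c["color"],cv2.COLOR_RGB2HSV)
    u,v=(440,240) if n=="top" else (370,150)
    print(c["color"][v,u],hsv[v,u], c["color"][(300,150)[n!="top"],(447,415)[n!="top"]])
    def go(nm,lo,hi,box,z,op=0):
        m=cv2.inRange(hsv,lo,hi);k=np.zeros_like(m);k[box[2]:box[3],box[0]:box[1]]=255;m&=k
        if op: m=cv2.morphologyEx(m,cv2.MORPH_CLOSE,np.ones((9,9)));m=cv2.morphologyEx(m,cv2.MORPH_OPEN,np.ones((op,op)))
        (x,y),(w,h),a=rect_on(c,m,z); print(n,nm,round(x,1),round(y,1),round(w,1),round(h,1),round(a,2))
    T=n=="top"
    go("pan",(0,0,110),(179,60,255),(405,475,205,280) if T else (335,396,125,175),.010,3)
    go("handle",(5,100,110),(25,255,255),(430,465,268,325) if T else (395,440,140,160),.055)
    go("board",(5,80,100),(28,255,255),(180,325,210,305) if T else (290,390,230,365),.018,25)
    go("mat",(0,0,0),(179,255,60),(398,490,195,330) if T else (320,440,120,190),.006,5)
```

```text
[151 138 128] [ 13  39 151] [184 132  66]
top pan 468.2 -248.1 177.4 175.7 2.73
top handle 320.5 -255.3 113.5 21.5 4.75
top board 444.5 257.7 213.8 288.6 5.63
top mat 432.1 -254.1 356.0 216.5 1.74
[179 167 160] [ 11  27 179] [132 102  72]
scene pan 476.3 -253.4 192.9 251.9 8.89
scene handle 318.3 -250.2 116.0 32.1 14.11
scene board 444.3 264.5 209.8 292.2 5.47
scene mat 323.4 -216.0 133.1 131.3 2.16
```

Run:
```python
from h import *
ob();c=cam("wrist");print(rot(c).round(2))
t=cam("top")
print("carafe",onz(t,188,165,.2),"mug",onz(t,477,165,.09), "blue",onz(t,344,274,.02))
```

```text
t 0.35 tcp [0.2297 0.4997 0.2053] x [[-0.0, 0.418, 0.909], [-0.0, 0.909, -0.418], [-1.0, -0.0, -0.0]] F [ 0.8 -0.3  0.8] gap 0.0941 q [61.5 17.2 87.2  0.  75.7 -3.8]
[[ 0.42  0.87  0.26]
 [ 0.91 -0.4  -0.12]
 [-0.    0.28 -0.96]]
carafe [0.66821628 0.42745896 0.2       ] mug [ 0.68751168 -0.34830569  0.09      ] blue [0.39138821 0.02522443 0.02      ]
```

Call:
jog_arm --series "0.094 0.01 -0.02 0.012 0 0 1; 0.094 0.02 -0.04 0.012 0 0 1.5; 0.094 0.025 -0.04 0.012 0 0 1.5; 0.094 0.025 -0.04 0.012 0 0 1.5; 0.094 0.025 -0.04 0.012 0 0 1.5; 0.094 0.025 -0.04 0.012 0 0 1.5; 0.094 0.025 -0.04 0.012 0 0 1.5; 0.094 0.025 -0.04 0.012 0 0 1.5; 0.094 0.025 -0.04 0.01 0 0 1.5; 0.094 0.025 -0.04 0.01 0 0 1.5"

```text
clock: 1.45
tcp_pos: [0.4603, 0.1179, 0.3222]
eef_rot: [23.4, 90.0, 13.3]
ft_force: [0.9, 1.2, -0.2]
finger_gap: 0.0938
```

Call:
jog_arm --series "0.094 0.025 -0.04 0.01 0 0 1.5; 0.094 0.025 -0.04 0 0 0 1.5; 0.094 0.025 -0.04 0 0 0 1.5; 0.094 0.02 -0.04 0 0 0 0.5; 0.094 0.02 -0.03 0 0 0 0; 0.094 0.02 -0.02 0 0 0 0; 0.06 0 0 0 0 0 0; 0.06 0 0 0 0 0 0"

```text
clock: 2.25
tcp_pos: [0.5946, -0.0904, 0.3309]
eef_rot: [167.3, 89.9, 162.1]
ft_force: [-0.3, 0.3, -0.1]
finger_gap: 0.0814
```

Run:
```python
from h import *
ob();c=cam("wrist","w1");t=cam("top","top1")
```

```text
t 2.25 tcp [ 0.5946 -0.0904  0.3309] x [[-0.001, 0.091, 0.996], [0.0, 0.996, -0.091], [-1.0, 0.0, -0.001]] F [-0.3  0.3 -0.1] gap 0.0814 q [-12.1  20.9  65.9   0.   93.3 -96.9]
```

View pics/w1.png

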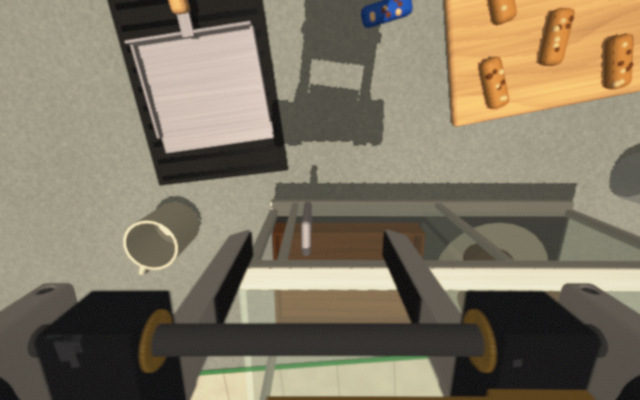

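Run:
```python
from h import *
c=cam("wrist"); t=cam("top"); s=cam("scene")
# case hypothesis
O=np.array([.686,-.040,0]);Y=np.radians(-5.2);Rz=np.array([[np.cos(Y),-np.sin(Y),0],[np.sin(Y),np.cos(Y),0],[0,0,1]])
W=lambda p:O+Rz@np.array(p)
print("bar z",[proj(c,[.640,-.112,z]).round(0) for z in (.125,.16,.195)])
for nm,p in dict(trkTR=[-.013,-.135,.235],trkTL=[-.013,.375,.235],lowtrR=[-.013,-.135,0],lowtrL=[-.013,.375,0],lowR14=[-.013,-.135,.014],tb0=[.209,-.121,.057],tb1=[.209,.111,.057],tf0=[.031,-.121,.057],tf1=[.031,.111,.057],back0=[.235,-.135,.235],back1=[.235,.375,.235]).items(): print(nm,[proj(k,W(p)).round(1) for k in (c,t,s)])
im=cv2.imread("pics/w1.png");cv2.imwrite("pics/w1a.png",cv2.resize(im[150:310,180:640],None,fx=1.73,fy=1.73,interpolation=cv2.INTER_CUBIC))
```

```text
bar z [array([303., 209.]), array([302., 219.]), array([300., 230.])]
trkTR [array([238.9, 269.8]), array([425.4, 161.9]), array([304.8, 101.5])]
trkTL [array([760.8, 271.2]), array([221.2, 146.1]), array([226.1, 234.9])]
lowtrR [array([272.2, 200.6]), array([409.4, 181.6]), array([307. , 157.4])]
lowtrL [array([569.7, 200.5]), array([238.9, 168.1]), array([240.1, 285. ])]
lowR14 [array([271., 203.]), array([410.2, 180.6]), array([306.9, 154.4])]
tb0 [array([280.9, 331.4]), array([411.7, 103.3]), array([242.8, 132.4])]
tb1 [array([413.6, 331.6]), array([332.8,  97.3]), array([209.7, 181.5])]
tf0 [array([277.1, 237.6]), array([408.7, 162.1]), array([292.4, 144.8])]
tf1 [array([423.3, 237.6]), array([327.9, 155.7]), array([263.1, 196.5])]
back0 [array([253.3, 452.3]), array([429.5,  68.6]), array([229.4,  84.4])]
back1 [array([678.2, 456.1]), array([233. ,  54.6]), array([134.5, 207. ])]
```

View pics/w1a.png

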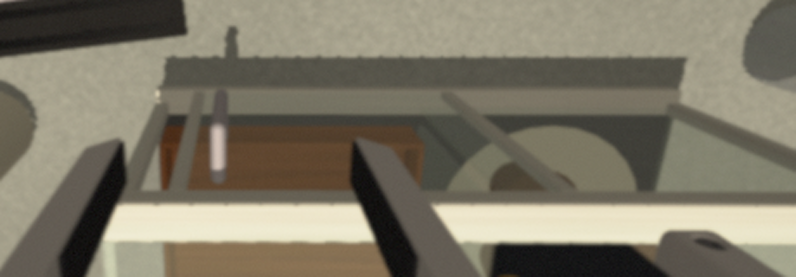

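View pics/top1.png

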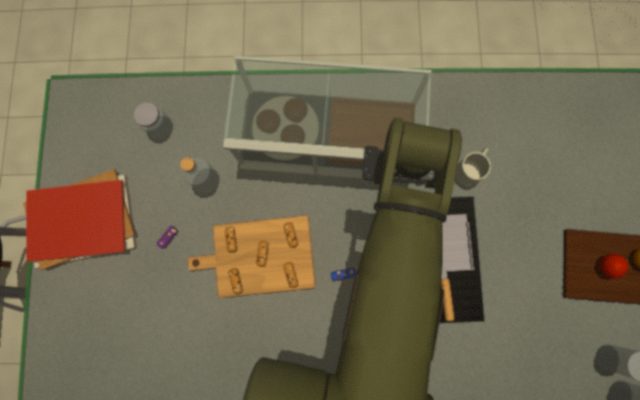

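Run:
```python
from h import *
c=cam("wrist")
print(onz(c,306.3,222,.2),onz(c,307.7,203,.12),onz(c,306,254,.2))
for u,v in((272.5,200.9),(574,202)):print(onz(c,u,v,0))
for u,v in((180+133/1.73,261),(635,261)):print(onz(c,u,v,.217))
```

```text
[ 0.62981769 -0.10385661  0.2       ] [ 0.63363628 -0.10522197  0.12      ] [ 0.66742618 -0.10801742  0.2       ]
[ 0.66173737 -0.1728972   0.        ]
[0.71070183 0.34238442 0.        ]
[ 0.66227719 -0.15888374  0.217     ]
[0.69717816 0.23352916 0.217     ]
```

Call:
jog_arm --series "0.04 0.01 -0.004 0 0 0 0; 0.04 0.015 -0.005 0 0 0 0; 0.04 0.015 -0.005 0 0 0 0; 0.04 0 0 -0.02 0 0 0; 0.04 0 0 -0.03 0 0 0; 0.04 0 0 -0.03 0 0 0; 0.04 0 0 -0.02 0 0 0; 0.04 0 0 0 0 0 0; 0.04 0 0 0 0 0 0"

```text
clock: 3.45
tcp_pos: [0.6348, -0.104, 0.2326]
eef_rot: [-10.0, 90.0, -15.2]
ft_force: [0.3, -0.4, 0.6]
finger_gap: 0.0399
```

Run:
```python
from h import *
ob();c=cam("wrist","w2")
```

```text
t 3.45 tcp [ 0.6348 -0.104   0.2326] x [[0.001, 0.09, 0.996], [-0.0, 0.996, -0.09], [-1.0, -0.0, 0.001]] F [ 0.3 -0.4  0.6] gap 0.0399 q [-12.6  28.4  68.   -0.   83.5 -97.4]
```

View pics/w2.png

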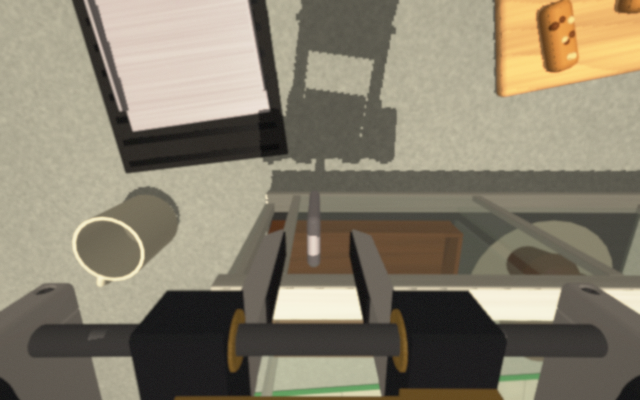

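Call:
jog_arm --series "0.04 0 0 -0.02 0 0 0; 0.04 0 0 -0.03 0 0 0; 0.04 0 0 -0.02 0 0 0; 0.04 0 0 -0.008 0 0 0; 0.02 0 0 0 0 0 0; 0.02 0 0 0 0 0 0; 0.02 0 0 0 0 0 0; 0.02 0 0 0 0 0 0"

```text
clock: 4.3
tcp_pos: [0.635, -0.1043, 0.1545]
eef_rot: [-6.8, 89.9, -11.9]
ft_force: [-0.3, 0.6, 0.0]
finger_gap: 0.0205
```

Call:
jog_arm --series "0.02 0.0009 0.01 0 0 0 0; 0.02 0.0019 0.02 0 0 0 0; 0.02 0.0019 0.02 0 0 0 0; 0.02 0.0019 0.02 0 0 0 0; 0.02 0.0019 0.02 0 0 0 0; 0.02 0.0019 0.02 0 0 0 0; 0.02 0.0019 0.02 0 0 0 0; 0.02 0.0019 0.02 0 0 0 0; 0.02 0.0019 0.02 0 0 0 0; 0.02 0.0009 0.01 0 0 0 0"

```text
clock: 5.3
tcp_pos: [0.6517, 0.0776, 0.1538]
eef_rot: [-0.0, 90.0, -5.2]
ft_force: [0.1, -1.6, 1.9]
finger_gap: 0.02
```

Run:
```python
from h import *
ob();c=cam("wrist","w3")
```

```text
t 5.3 tcp [0.6517 0.0776 0.1538] x [[0.0, 0.089, 0.996], [-0.0, 0.996, -0.089], [-1.0, -0.0, 0.0]] F [ 0.1 -1.6  1.9] gap 0.02 q [  3.6  33.2  71.3  -0.   75.5 -81.3]
```

View pics/w3.png

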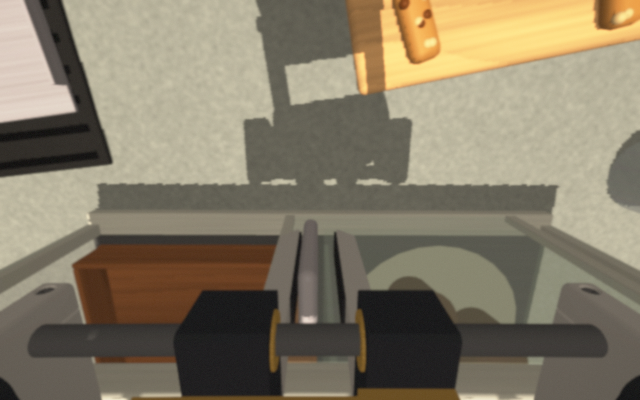

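Call:
jog_arm --series "0.02 0.0009 0.01 0 0 0 0; 0.02 0.0009 0.01 0 0 0 0; 0.02 0.0005 0.005 0 0 0 0; 0.02 0.0004 0.004 0 0 0 0; 0.02 0 0 0 0 0 0"

```text
clock: 5.85
tcp_pos: [0.6544, 0.1052, 0.1534]
eef_rot: [84.1, 90.0, 78.9]
ft_force: [0.8, 0.2, 0.1]
finger_gap: 0.0203
```

Call:
jog_arm --series "0.02 0.0003 0.003 0 0 0 0; 0.02 0 0 0 0 0 0"

```text
clock: 6.05
tcp_pos: [0.6546, 0.1065, 0.1533]
eef_rot: [-105.2, 89.9, -110.4]
ft_force: [-2.4, -7.2, 1.1]
finger_gap: 0.0201
```

Call:
jog_arm --series "0.03 -0.0005 -0.005 0 0 0 0; 0.04 0 0 0.02 0 0 0; 0.05 0 0 0.04 0 0 0; 0.07 0 0 0.04 0 0 0; 0.08 -0.02 0.01 0.04 0 0 0; 0.08 -0.03 0.03 0.04 0 0 0; 0.08 -0.03 0.03 0.03 0 0 0; 0.08 -0.03 0.03 0 0 0 0; 0.08 -0.02 0.02 0 0 0 0; 0.08 0 0.01 0 0 0 0"

```text
clock: 7.05
tcp_pos: [0.5279, 0.2289, 0.3578]
eef_rot: [42.2, 89.9, 37.2]
ft_force: [0.5, -0.2, 0.7]
finger_gap: 0.0795
```

Run:
```python
from h import *
ob();c=cam("wrist","w4");cam("top","top4")
```

```text
t 7.05 tcp [0.5279 0.2289 0.3578] x [[0.002, 0.088, 0.996], [0.001, 0.996, -0.088], [-1.0, 0.001, 0.001]] F [ 0.5 -0.2  0.7] gap 0.0795 q [ 19.8  17.   67.5   0.   95.3 -65.2]
```

View pics/w4.png

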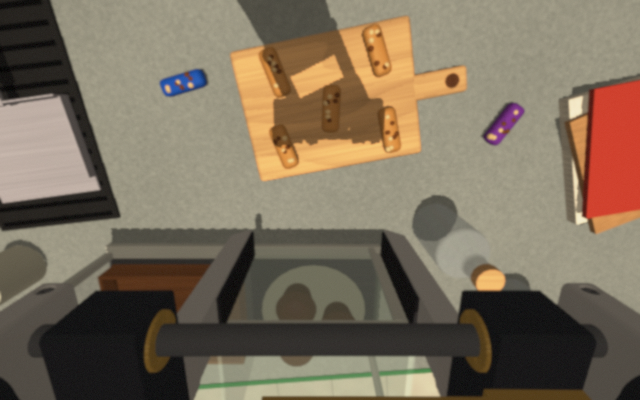

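View pics/top4.png

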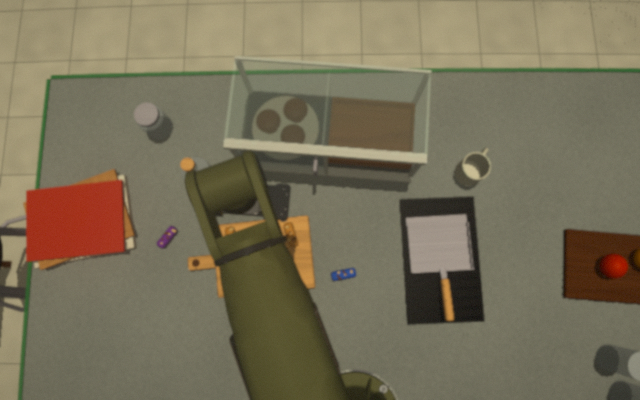

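```bash
cat >> h.py <<'E'
def biscuits(c,box,z=.040,col=None,show=None,hi=None):
    col=c["color"] if col is None else col
    x0,x1,y0,y1=box; sub=col[y0:y1,x0:x1]
    S=4; big=cv2.resize(sub,None,fx=S,fy=S,interpolation=cv2.INTER_CUBIC)
    lab=cv2.cvtColor(big,cv2.COLOR_RGB2HSV).astype(int)
    m=((lab[:,:,1]>(hi or 165))&(lab[:,:,0]>4)&(lab[:,:,0]<24)).astype(np.uint8)*255
    m=cv2.morphologyEx(m,cv2.MORPH_CLOSE,np.ones((13,13)));m=cv2.morphologyEx(m,cv2.MORPH_OPEN,np.ones((9,9)))
    if show: cv2.imwrite(f"pics/{show}.png",np.vstack([big[:,:,::-1],cv2.cvtColor(m,cv2.COLOR_GRAY2BGR)])[::2,::2])
    cs,_=cv2.findContours(m,cv2.RETR_EXTERNAL,cv2.CHAIN_APPROX_NONE);out=[]
    for k in cs:
        if cv2.contourArea(k)<500: continue
        P=np.array([onz(c,x0+(p[0][0]+.5)/S-.5,y0+(p[0][1]+.5)/S-.5,z)[:2] for p in k])*1000
        (x,y),(w,h),a=cv2.minAreaRect(P.astype(np.float32))
        if w<h: a+=90;w,h=h,w
        a=(a+90)%180-90
        out.append([round(float(q),1) for q in (x,y,w,h,a)])
    for o in out: print(o)
    return out
E
python3 - <<'E'
from h import *
c=cam("wrist");biscuits(c,(225,475,10,190),show="bw")
t=cam("top");im=cv2.imread("pics/top0.png")[:,:,::-1];print("top0")
biscuits(t,(212,318,214,300),col=im,show="bt")
hsv=cv2.cvtColor(im,cv2.COLOR_RGB2HSV);print(hsv[253,260:266],hsv[240,250],hsv[268,262])
E
```

```text
[503.0, 177.4, 69.1, 26.7, 16.7]
[491.5, 345.2, 69.4, 27.1, 8.9]
[452.2, 256.4, 68.7, 26.1, -7.0]
[427.6, 440.8, 16.6, 15.7, 84.6]
[392.2, 177.2, 69.7, 26.2, 16.4]
[377.0, 329.7, 68.6, 27.0, 15.1]
top0
[443.4, 246.9, 242.3, 193.4, -84.1]
[[ 16 187 165]
 [ 16 186 169]
 [ 17 179 171]
 [ 17 167 171]
 [ 17 173 159]
 [ 16 176 146]] [ 17 164 163] [ 17 162 179]
```

View pics/bw.png

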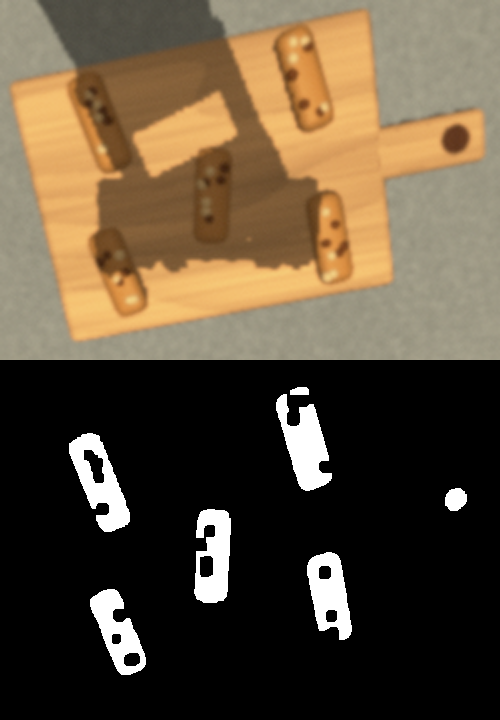

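Call:
jog_arm --series "0.05 -0.008 -0.017 -0.03 0 0 5.5; 0.05 -0.009 -0.017 -0.045 0 0 5.5; 0.05 -0.008 -0.0175 -0.05 0 0 5.5; 0.05 0 0 -0.05 0 0 5.2; 0.05 0 0 -0.05 0 0 0; 0.05 0 0 -0.04 0 0 0; 0.05 0 0 -0.03 0 0 0; 0.05 0 0 0 0 0 0"

```text
clock: 8.05
tcp_pos: [0.5037, 0.1753, 0.061]
eef_rot: [179.3, 89.6, -164.3]
ft_force: [0.4, 0.6, 0.1]
finger_gap: 0.0499
```

Run:
```python
from h import *
ob();c=cam("wrist","w5")
```

```text
t 8.05 tcp [0.5037 0.1753 0.061 ] x [[-0.007, -0.283, 0.959], [-0.002, 0.959, 0.283], [-1.0, 0.0, -0.007]] F [0.4 0.6 0.1] gap 0.0499 q [ 15.3  24.8  97.6  -0.   58.  -91.2]
```

View pics/w5.png

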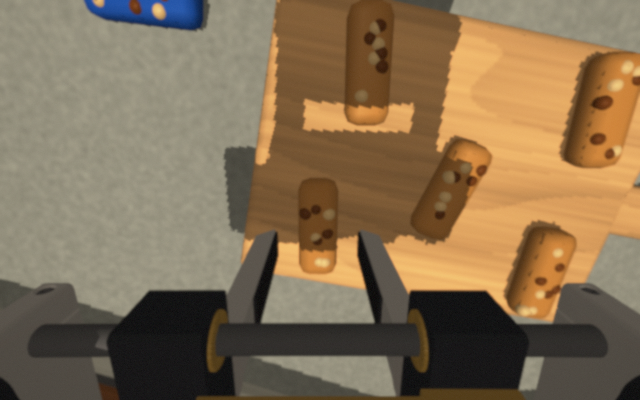

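Call:
jog_arm --series "0.05 0 0.001 -0.02 0 0 0; 0.05 0 0 -0.015 0 0 0; 0.05 0 0 -0.004 0 0 0; 0.02 0 0 0 0 0 0; 0.02 0 0 0 0 0 0; 0.02 0 0 0 0 0 0; 0.02 0 0 0 0 0 0; 0.02 0 0 0 0 0 0" --grip_force 15

```text
clock: 8.9
tcp_pos: [0.5057, 0.1781, 0.027]
eef_rot: [-5.1, 89.9, 11.4]
ft_force: [0.3, -0.9, 7.5]
finger_gap: 0.0279
```

Call:
jog_arm --series "0.02 0 0 0.02 0 0 0; 0.02 0 0 0.04 0 0 0; 0.02 0 -0.02 0.04 0 0 -2; 0.02 0 -0.04 0.04 0 0 -2; 0.02 0 -0.05 0.03 0 0 -2; 0.02 0 -0.05 0.03 0 0 -2; 0.02 0 -0.05 0.03 0 0 -2; 0.02 0 -0.05 0.02 0 0 -2; 0.02 0 -0.04 0.02 0 0 0; 0.02 0 -0.03 0 0 0 0"

```text
clock: 9.9
tcp_pos: [0.5054, -0.1249, 0.2802]
eef_rot: [-24.2, 89.7, -19.8]
ft_force: [0.2, -0.2, 0.7]
finger_gap: 0.0277
```

Run:
```python
from h import *
ob();c=cam("wrist","w6")
```

```text
t 9.9 tcp [ 0.5054 -0.1249  0.2802] x [[0.004, -0.077, 0.997], [-0.002, 0.997, 0.077], [-1.0, -0.002, 0.004]] F [ 0.2 -0.2  0.7] gap 0.0277 q [ -17.9   10.5   85.5   -0.    83.7 -112.4]
```

View pics/w6.png

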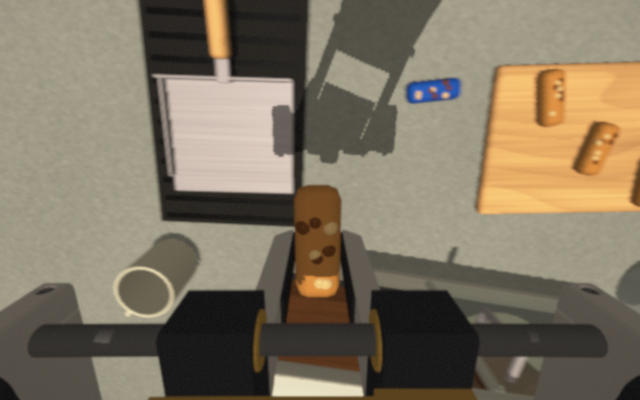

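Run:
```python
from h import *
c=cam("wrist")
im=cv2.imread("pics/w6.png");cv2.imwrite("pics/w6a.png",cv2.resize(im[0:240,130:330],None,fx=2.5,fy=2.5,interpolation=cv2.INTER_CUBIC))
hsv=cv2.cvtColor(c["color"],cv2.COLOR_RGB2HSV)
m=cv2.inRange(hsv,(5,110,90),(25,255,255));m[60:]=0;m[:,:195]=0;m[:,240:]=0
print("handle",rect_on(c,m,.054))
```

```text
handle ((347.13671875, -251.6426239013672), (61.555240631103516, 24.430910110473633), 4.749952793121338)
```

View pics/w6a.png

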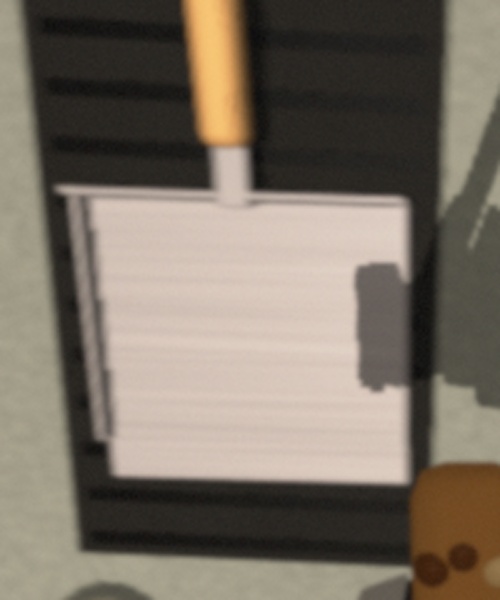

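Run:
```python
from h import *
c=cam("wrist")
f=lambda u,v,z:onz(c,130+u/2.5,v/2.5,z)[:2]*1000
L=f(112,479,.010);Rr=f(411,485,.010);print(L,Rr,np.linalg.norm(L-Rr),np.degrees(np.arctan2(-(Rr-L)[0],(Rr-L)[1])))
a=f(57,187,.036);b=f(406,195,.036);print(a,b,np.linalg.norm(a-b),np.degrees(np.arctan2(-(b-a)[0],(b-a)[1])))
print("dist lip-back",(L+Rr-a-b)/2)
h=f(225,144,.040);print("handle front end",h)
```

```text
[ 560.80032248 -334.3210479 ] [ 551.30608538 -155.97692031] 178.59666397504398 3.0472924024602634
[ 400.64348535 -340.98617977] [ 391.05625107 -164.99484578] 176.25227573169687 3.1181401953500756
dist lip-back [160.20333572   7.84152867]
handle front end [ 374.58372598 -254.94196317]
```

Call:
jog_arm --series "0.02 -0.01 -0.03 -0.01 0 0 -0.5; 0.02 -0.01 -0.04 -0.02 0 0 -0.5; 0.02 -0.012 -0.04 -0.03 0 0 -0.4; 0.02 -0.012 -0.04 -0.03 0 0 0; 0.02 -0.01 -0.02 -0.04 0 0 0; 0.02 -0.01 -0.008 -0.04 0 0 0; 0.02 0 0 -0.03 0 0 0; 0.02 0 0 0 0 0 0"

```text
clock: 10.85
tcp_pos: [0.4403, -0.2962, 0.0753]
eef_rot: [137.8, 89.6, 140.9]
ft_force: [0.3, 0.2, 0.1]
finger_gap: 0.0282
```

Run:
```python
from h import *
ob();c=cam("wrist","w7")
```

```text
t 10.85 tcp [ 0.4403 -0.2962  0.0753] x [[-0.005, -0.055, 0.998], [0.004, 0.998, 0.055], [-1.0, 0.005, -0.005]] F [0.3 0.2 0.1] gap 0.0282 q [ -37.9   23.3   97.5    0.    59.5 -131. ]
```

View pics/w7.png

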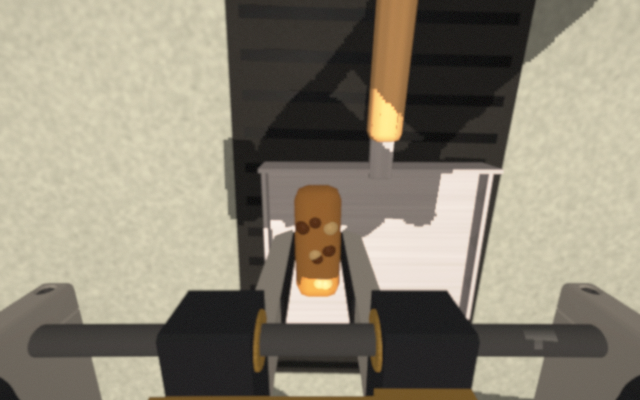

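Call:
jog_arm --series "0.02 0 -0.005 -0.02 0 0 0; 0.02 0 0 -0.02 0 0 0; 0.02 0 0 -0.01 0 0 0; 0.02 0 0 -0.003 0 0 0; 0.02 0 0 0 0 0 0"

```text
clock: 11.4
tcp_pos: [0.4424, -0.3032, 0.0267]
eef_rot: [-39.6, 89.9, -36.4]
ft_force: [0.5, -0.6, -0.5]
finger_gap: 0.0279
```

Run:
```python
from h import *
ob();c=cam("wrist","w8")
```

```text
t 11.4 tcp [ 0.4424 -0.3032  0.0267] x [[0.001, -0.055, 0.998], [-0.001, 0.998, 0.055], [-1.0, -0.001, 0.001]] F [ 0.5 -0.6 -0.5] gap 0.0279 q [ -38.3   28.    98.4    0.    53.5 -131.5]
```

View pics/w8.png

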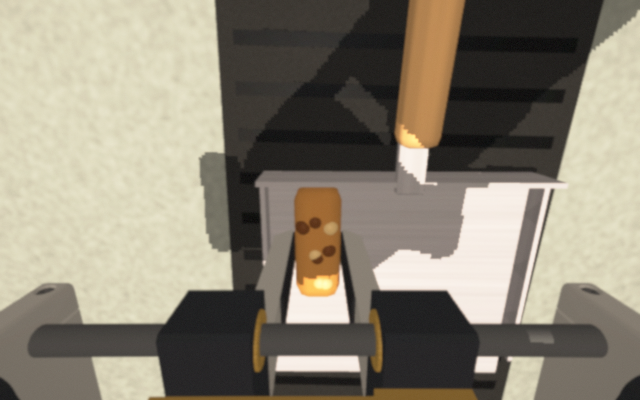

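Call:
jog_arm --series "0.02 0 0 0 0 0 0; 0.02 0 0 0 0 0 0"

```text
clock: 11.65
tcp_pos: [0.4421, -0.3034, 0.0264]
eef_rot: [-42.4, 89.9, -39.3]
ft_force: [-0.3, 0.3, -0.0]
finger_gap: 0.0279
```

Call:
jog_arm --series "0.02 0 0.0015 -0.003 0 0 0; 0.02 0 0 -0.003 0 0 0; 0.02 0 0 0 0 0 0; 0.02 0 0 0 0 0 0"

```text
clock: 12.05
tcp_pos: [0.4417, -0.3017, 0.0196]
eef_rot: [143.1, 90.0, 146.2]
ft_force: [-0.0, -0.8, 0.6]
finger_gap: 0.028
```

Call:
jog_arm --series "0.02 0 0 -0.002 0 0 0; 0.02 0 0 -0.002 0 0 0; 0.02 0 0 0 0 0 0"

```text
clock: 12.35
tcp_pos: [0.4424, -0.3021, 0.0166]
eef_rot: [-35.5, 89.9, -32.4]
ft_force: [0.8, 1.9, 9.2]
finger_gap: 0.0279
```

Call:
jog_arm --series "0.036 0 0 0.001 0 0 0; 0.036 0 0 0 0 0 0; 0.036 0 0 0.01 0 0 0; 0.036 0 0 0.03 0 0 0; 0.05 0 0 0.05 0 0 0; 0.05 0.01 0.03 0.05 0 0 2; 0.05 0.01 0.05 0.05 0 0 2; 0.05 0.01 0.05 0.05 0 0 2; 0.05 0.01 0.05 0.03 0 0 2; 0.05 0.01 0.05 0.02 0 0 2"

```text
clock: 13.35
tcp_pos: [0.4818, -0.1171, 0.2653]
eef_rot: [-32.1, 89.8, -19.0]
ft_force: [0.6, -0.0, 0.6]
finger_gap: 0.0496
```

Call:
jog_arm --series "0.05 0 0.05 0.01 0 0 2; 0.05 0 0.05 0 0 0 0; 0.05 0 0.05 0 0 0 0; 0.05 0 0.05 0 0 0 0; 0.05 0 0.04 0 0 0 0; 0.05 0 0.02 0 0 0 0; 0.05 0 0 0 0 0 0; 0.05 0 0 0 0 0 0"

```text
clock: 14.15
tcp_pos: [0.4817, 0.1403, 0.2727]
eef_rot: [-77.7, 90.0, -62.6]
ft_force: [0.2, -1.0, -0.5]
finger_gap: 0.0497
```

Run:
```python
from h import *
ob();c=cam("wrist","w9");cam("top","top9")
```

```text
t 14.15 tcp [0.4817 0.1403 0.2727] x [[0.0, -0.261, 0.965], [-0.0, 0.965, 0.261], [-1.0, -0.0, 0.0]] F [ 0.2 -1.  -0.5] gap 0.0497 q [ 12.1   8.4  89.   -0.   82.7 -93.1]
```

View pics/w9.png

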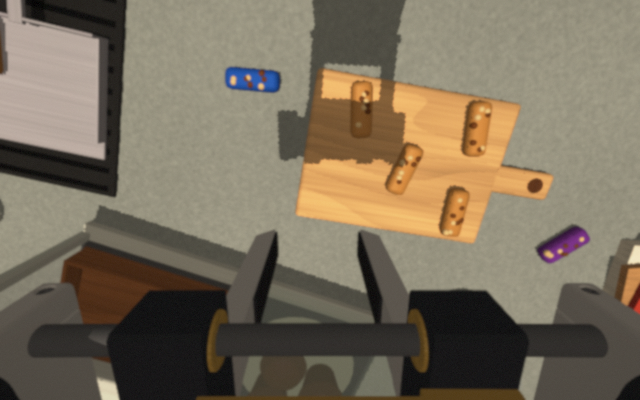

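View pics/top9.png

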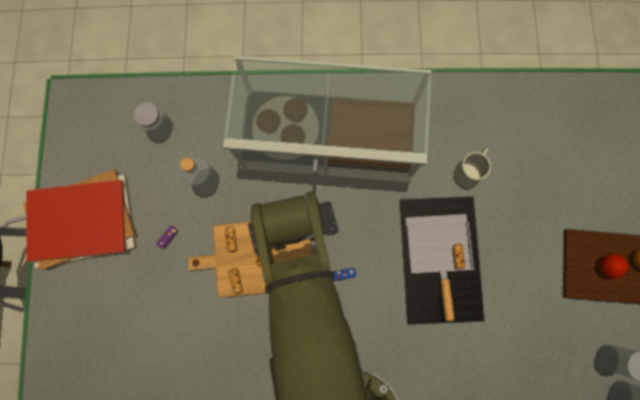

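Run:
```python
from h import *
c=cam("wrist");biscuits(c,(305,520,75,240),show="bw2")
```

```text
[490.5, 341.7, 70.4, 30.1, 8.5]
[450.9, 253.2, 69.5, 28.2, -7.2]
[376.5, 326.4, 69.4, 30.2, 15.1]
[391.9, 174.6, 68.6, 26.7, 16.1]
```

Call:
jog_arm --series "0.05 -0.02 0.01 -0.02 0 0 0.5; 0.05 -0.03 0.012 -0.04 0 0 0.5; 0.05 -0.03 0.0135 -0.05 0 0 0; 0.05 -0.01 0 -0.05 0 0 0; 0.05 0 0 -0.04 0 0 0; 0.05 0 0 -0.02 0 0 0; 0.05 0 0 0 0 0 0; 0.05 0 0 0 0 0 0"

```text
clock: 15.1
tcp_pos: [0.3983, 0.1732, 0.0635]
eef_rot: [-1.8, 90.0, 14.3]
ft_force: [0.2, -0.5, 0.3]
finger_gap: 0.0502
```

Run:
```python
from h import *
ob();c=cam("wrist","w10")
```

```text
t 15.1 tcp [0.3983 0.1732 0.0635] x [[0.0, -0.277, 0.961], [0.0, 0.961, 0.277], [-1.0, -0.0, 0.0]] F [ 0.2 -0.5  0.3] gap 0.0502 q [ 18.7  13.3 113.3  -0.   53.4 -87.4]
```

View pics/w10.png

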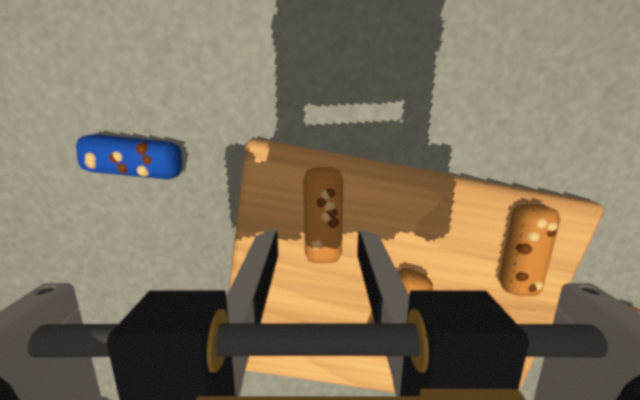

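Call:
jog_arm --series "0.05 -0.006 0.002 -0.01 0 0 0; 0.05 0 0 -0.018 0 0 0; 0.05 0 0 -0.009 0 0 0; 0.02 0 0 0 0 0 0; 0.02 0 0 0 0 0 0; 0.02 0 0 0 0 0 0; 0.02 0 0 0 0 0 0; 0.02 0 0 0 0 0 0"

```text
clock: 15.95
tcp_pos: [0.3922, 0.1757, 0.0263]
eef_rot: [2.4, 89.9, 18.5]
ft_force: [-1.4, 0.5, 6.7]
finger_gap: 0.028
```

Call:
jog_arm --series "0.02 0 0 0.02 0 0 0; 0.02 0 0 0.04 0 0 0; 0.02 0.005 -0.02 0.04 0 0 -2; 0.02 0.005 -0.04 0.04 0 0 -2; 0.02 0.01 -0.05 0 0 0 -2; 0.02 0.01 -0.05 0 0 0 -2; 0.02 0.01 -0.05 0 0 0 -2; 0.02 0 -0.05 0 0 0 -2; 0.02 0 -0.05 0 0 0 -1; 0.02 0 -0.04 0 0 0 0"

```text
clock: 16.95
tcp_pos: [0.4301, -0.1693, 0.1611]
eef_rot: [-45.4, 90.0, -42.3]
ft_force: [1.4, 0.2, 0.4]
finger_gap: 0.0277
```

Call:
jog_arm --series "0.02 0 -0.04 0 0 0 0; 0.02 0 -0.03 0 0 0 0; 0.02 0 -0.01 -0.02 0 0 0; 0.02 0 0 -0.04 0 0 0; 0.02 0 0 -0.03 0 0 0; 0.02 0 0 0 0 0 0; 0.02 0 0 0 0 0 0"

```text
clock: 17.65
tcp_pos: [0.4308, -0.2469, 0.0718]
eef_rot: [-148.0, 90.0, -144.9]
ft_force: [-0.2, 1.2, 0.4]
finger_gap: 0.028
```

Run:
```python
from h import *
ob();c=cam("wrist","w11")
```

```text
t 17.65 tcp [ 0.4308 -0.2469  0.0718] x [[-0.0, -0.054, 0.999], [-0.0, 0.999, 0.054], [-1.0, -0.0, -0.0]] F [-0.2  1.2  0.4] gap 0.028 q [ -34.    19.6  103.4   -0.    56.9 -127.2]
```

View pics/w11.png

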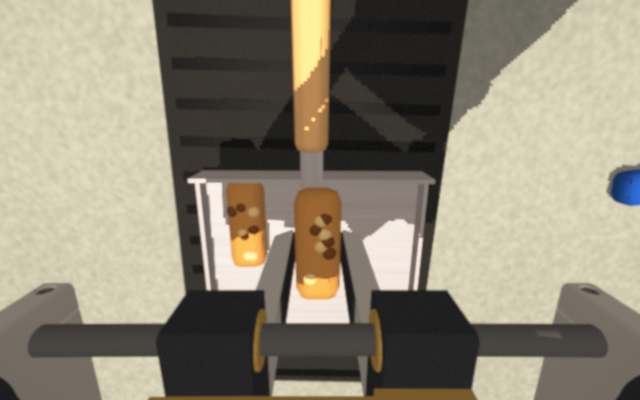

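Call:
jog_arm --series "0.02 0.005 -0.004 -0.02 0 0 0; 0.02 0 0 -0.02 0 0 0; 0.02 0 0 -0.01 0 0 0; 0.02 0 0 -0.004 0 0 0; 0.02 0 0 0 0 0 0; 0.02 0 0 0 0 0 0"

```text
clock: 18.3
tcp_pos: [0.4361, -0.251, 0.018]
eef_rot: [-38.8, 89.9, -35.6]
ft_force: [0.5, -0.3, -0.3]
finger_gap: 0.0279
```

Call:
jog_arm --series "0.02 0 0 -0.0015 0 0 0; 0.037 0 0 0 0 0 0; 0.037 0 0 0 0 0 0; 0.037 0 0 0.01 0 0 0; 0.037 0 0 0.03 0 0 0; 0.05 0 0.01 0.04 0 0 0; 0.05 0 0.04 0.05 0 0 -2; 0.05 0 0.05 0.05 0 0 -2; 0.05 0 0.05 0.02 0 0 -2; 0.05 0 0.05 0 0 0 -2"

```text
clock: 19.3
tcp_pos: [0.4362, -0.0767, 0.1919]
eef_rot: [-10.1, 89.7, -15.1]
ft_force: [0.4, 0.5, -0.8]
finger_gap: 0.0501
```

Call:
jog_arm --series "0.05 0.005 0.05 0 0 0 -2; 0.05 0.005 0.05 0 0 0 0; 0.05 0.003 0.05 0 0 0 0; 0.05 0 0.05 0 0 0 0; 0.05 0 0.05 0 0 0 0; 0.05 0 0.04 0 0 0 0; 0.05 0 0.02 0 0 0 0; 0.05 0 0 -0.02 0 0 0; 0.05 0 0 -0.03 0 0 0; 0.05 0 0 0 0 0 0"

```text
clock: 20.3
tcp_pos: [0.447, 0.2312, 0.1361]
eef_rot: [-149.7, 89.7, -156.5]
ft_force: [0.4, -0.1, 1.1]
finger_gap: 0.0501
```

Run:
```python
from h import *
ob();c=cam("wrist","w12");biscuits(c,(100,560,20,300),show="bw3")
```

```text
t 20.3 tcp [0.447  0.2312 0.1361] x [[-0.005, 0.119, 0.993], [-0.002, 0.993, -0.119], [-1.0, -0.003, -0.004]] F [ 0.4 -0.1  1.1] gap 0.0501 q [ 23.2  15.5  99.1  -0.   65.7 -60. ]
[488.5, 343.9, 71.8, 28.1, 8.2]
[449.5, 256.8, 70.3, 26.8, -6.7]
[422.5, 434.5, 17.9, 17.7, -80.5]
[375.6, 328.7, 69.4, 28.0, 15.2]
```

View pics/w12.png

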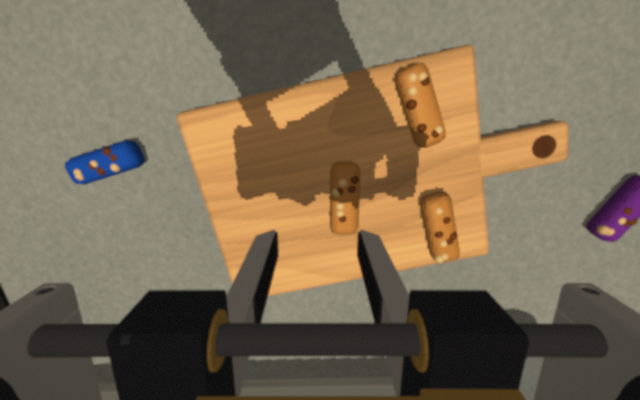

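Call:
jog_arm --series "0.05 0.002 0.015 -0.01 0 0 0; 0.05 0.001 0.01 -0.03 0 0 0; 0.05 0 0 -0.03 0 0 0; 0.05 0 0 -0.01 0 0 0; 0.05 0 0 0 0 0 0; 0.05 0 0 0 0 0 0"

```text
clock: 20.95
tcp_pos: [0.4525, 0.2569, 0.0603]
eef_rot: [33.2, 89.9, 26.3]
ft_force: [0.1, 0.8, 0.7]
finger_gap: 0.0501
```

Run:
```python
from h import *
ob();c=cam("wrist","w13")
```

```text
t 20.95 tcp [0.4525 0.2569 0.0603] x [[0.002, 0.12, 0.993], [0.001, 0.993, -0.12], [-1.0, 0.001, 0.002]] F [0.1 0.8 0.7] gap 0.0501 q [ 25.6  23.2 100.2   0.   56.5 -57.5]
```

View pics/w13.png

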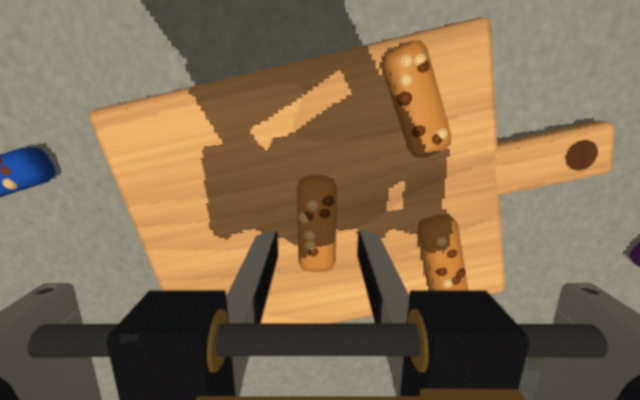

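Call:
jog_arm --series "0.05 -0.002 0 -0.015 0 0 0; 0.05 0 0 -0.015 0 0 0; 0.05 0 0 -0.004 0 0 0; 0.02 0 0 0 0 0 0; 0.02 0 0 0 0 0 0; 0.02 0 0 0 0 0 0; 0.02 0 0 0 0 0 0; 0.02 0 0 0 0 0 0"

```text
clock: 21.8
tcp_pos: [0.45, 0.2569, 0.0253]
eef_rot: [30.0, 89.9, 23.1]
ft_force: [-0.6, -0.6, 8.0]
finger_gap: 0.0277
```

Call:
jog_arm --series "0.02 0 0 0.02 0 0 0; 0.02 0 0 0.04 0 0 0; 0.02 0 -0.02 0.04 0 0 2; 0.02 0 -0.04 0.03 0 0 2; 0.02 -0.005 -0.05 0 0 0 2; 0.02 -0.005 -0.05 0 0 0 2; 0.02 -0.004 -0.05 0 0 0 2; 0.02 -0.003 -0.05 0 0 0 0; 0.02 0 -0.05 0 0 0 0; 0.02 0 -0.05 0 0 0 0"

```text
clock: 22.8
tcp_pos: [0.4322, -0.1046, 0.1549]
eef_rot: [-19.3, 89.9, -16.2]
ft_force: [1.8, 1.3, 0.1]
finger_gap: 0.0282
```

Call:
jog_arm --series "0.02 0 -0.05 0 0 0 0; 0.02 0 -0.03 0 0 0 0; 0.02 0 -0.01 -0.02 0 0 0; 0.02 0 0 -0.03 0 0 0; 0.02 0 0 -0.03 0 0 0; 0.02 0 0 0 0 0 0; 0.02 0 0 0 0 0 0"

```text
clock: 23.5
tcp_pos: [0.4328, -0.1926, 0.0752]
eef_rot: [149.3, 90.0, 152.4]
ft_force: [0.4, 0.1, -1.3]
finger_gap: 0.0279
```

Run:
```python
from h import *
ob();c=cam("wrist","w14")
```

```text
t 23.5 tcp [ 0.4328 -0.1926  0.0752] x [[-0.0, -0.054, 0.999], [0.0, 0.999, 0.054], [-1.0, 0.0, -0.0]] F [ 0.4  0.1 -1.3] gap 0.0279 q [ -28.4   16.7  106.8   -0.    56.4 -121.5]
```

View pics/w14.png

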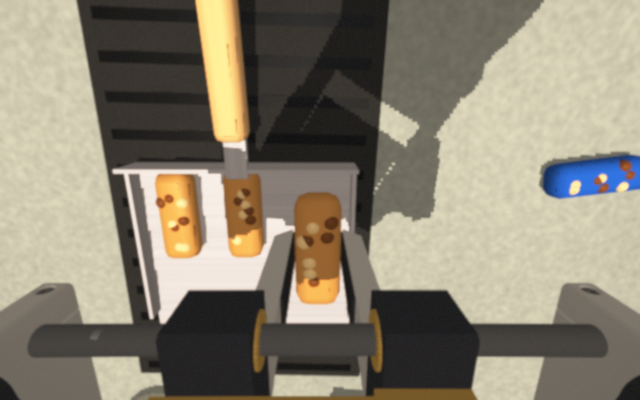

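Call:
jog_arm --series "0.02 0.001 -0.0085 -0.02 0 0 0; 0.02 0 0 -0.02 0 0 0; 0.02 0 0 -0.01 0 0 0; 0.02 0 0 -0.007 0 0 0; 0.02 0 0 0 0 0 0; 0.02 0 0 0 0 0 0"

```text
clock: 24.15
tcp_pos: [0.434, -0.2012, 0.0182]
eef_rot: [-33.2, 89.9, -30.1]
ft_force: [-0.6, 0.1, 0.1]
finger_gap: 0.0277
```

Call:
jog_arm --series "0.02 0 0 -0.0015 0 0 0; 0.036 0 0 0 0 0 0; 0.036 0 0 0 0 0 0; 0.036 0 0 0.01 0 0 0; 0.036 0 0 0.03 0 0 0; 0.05 0 0.01 0.04 0 0 0; 0.05 0.005 0.04 0.04 0 0 2; 0.05 0.005 0.05 0.02 0 0 2; 0.05 0.005 0.05 0 0 0 1.5; 0.05 0.005 0.05 0 0 0 0"

```text
clock: 25.15
tcp_pos: [0.4527, -0.0085, 0.1512]
eef_rot: [-14.7, 89.9, -6.1]
ft_force: [0.4, -0.1, -0.1]
finger_gap: 0.05
```

Call:
jog_arm --series "0.05 0.005 0.05 0 0 0 0; 0.05 0.005 0.05 0 0 0 0; 0.05 0.005 0.05 0 0 0 0; 0.05 0.005 0.05 0 0 0 0; 0.05 0.005 0.05 0 0 0 0; 0.05 0.005 0.04 0 0 0 0; 0.05 0.005 0.03 0 0 0 0; 0.05 0 0.01 -0.02 0 0 0; 0.05 0 0 -0.02 0 0 0; 0.05 0 0 0 0 0 0"

```text
clock: 26.15
tcp_pos: [0.4862, 0.3183, 0.1078]
eef_rot: [-158.4, 89.8, -149.8]
ft_force: [-0.4, -0.2, -0.2]
finger_gap: 0.0495
```

Run:
```python
from h import *
ob();c=cam("wrist","w15");biscuits(c,(100,600,20,300),show="bw4")
```

```text
t 26.15 tcp [0.4862 0.3183 0.1078] x [[-0.004, -0.151, 0.989], [-0.002, 0.989, 0.151], [-1.0, -0.002, -0.004]] F [-0.4 -0.2 -0.2] gap 0.0495 q [ 29.6  26.7  87.7  -0.   65.9 -69.1]
[489.8, 346.8, 70.5, 26.7, 9.0]
[425.4, 438.5, 18.2, 18.0, -7.6]
[376.5, 331.3, 70.3, 27.1, 15.7]
```

View pics/w15.png

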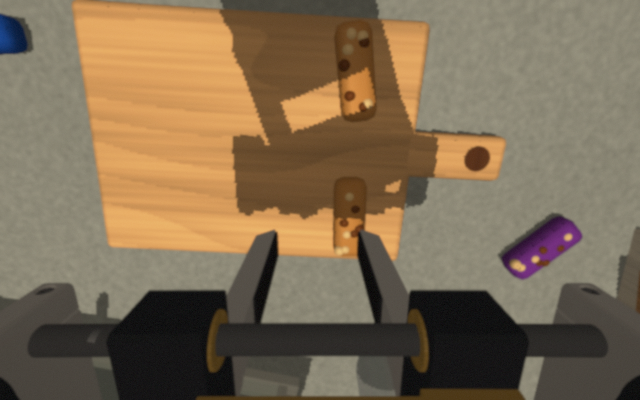

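Call:
jog_arm --series "0.05 0.003 0.015 -0.01 0 0 0; 0.05 0 0.008 -0.02 0 0 0; 0.05 0 0 -0.02 0 0 0; 0.05 0 0 0 0 0 0; 0.05 0 0 0 0 0 0"

```text
clock: 26.7
tcp_pos: [0.4911, 0.3416, 0.0613]
eef_rot: [21.8, 89.9, 30.3]
ft_force: [-0.4, 0.6, 0.2]
finger_gap: 0.0501
```

Run:
```python
from h import *
ob();c=cam("wrist","w16")
```

```text
t 26.7 tcp [0.4911 0.3416 0.0613] x [[0.001, -0.149, 0.989], [0.001, 0.989, 0.149], [-1.0, 0.0, 0.001]] F [-0.4  0.6  0.2] gap 0.0501 q [ 31.3  31.8  86.8  -0.   61.4 -67.3]
```

View pics/w16.png

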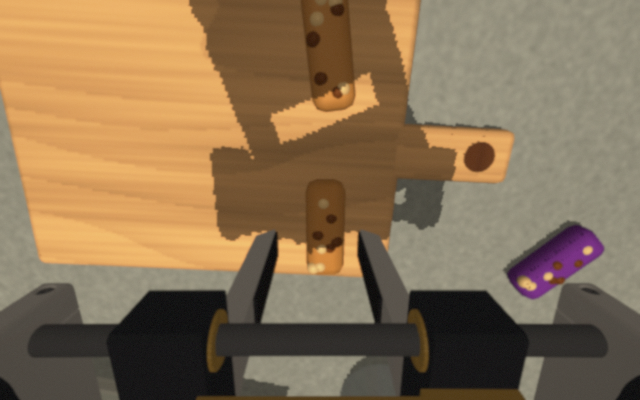

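Call:
jog_arm --series "0.05 0 0.004 -0.015 0 0 0; 0.05 0 0 -0.015 0 0 0; 0.05 0 0 -0.005 0 0 0; 0.02 0 0 0 0 0 0; 0.02 0 0 0 0 0 0; 0.02 0 0 0 0 0 0; 0.02 0 0 0 0 0 0; 0.02 0 0 0 0 0 0"

```text
clock: 27.55
tcp_pos: [0.4907, 0.3457, 0.0251]
eef_rot: [22.7, 90.0, 31.3]
ft_force: [0.3, 0.3, 2.3]
finger_gap: 0.0282
```

Call:
jog_arm --series "0.02 0 0 0.02 0 0 0; 0.02 0 0 0.04 0 0 0; 0.02 0 -0.02 0.04 0 0 -4; 0.02 0 -0.04 0.03 0 0 -8; 0.02 0 -0.05 0 0 0 -8; 0.02 0 -0.05 0 0 0 -8; 0.02 0 -0.05 0 0 0 -8; 0.02 0 -0.05 0 0 0 -8; 0.02 0 -0.05 0 0 0 -8; 0.02 0 -0.05 0 0 0 -8"

```text
clock: 28.55
tcp_pos: [0.4901, -0.0163, 0.155]
eef_rot: [45.0, 90.0, -6.7]
ft_force: [1.1, -0.3, -0.5]
finger_gap: 0.0278
```

Call:
jog_arm --series "0.02 0.002 -0.05 0 0 0 -8; 0.02 0.003 -0.05 0 0 0 -8; 0.02 0.003 -0.05 0 0 0 -8; 0.02 0.003 -0.05 0 0 0 -8; 0.02 0.003 -0.04 0 0 0 -4; 0.02 0 -0.02 0 0 0 0; 0.02 0 0 -0.02 0 0 0; 0.02 0 0 -0.03 0 0 0; 0.02 0 0 0 0 0 0; 0.02 0 0 0 0 0 0"

```text
clock: 29.55
tcp_pos: [0.5045, -0.274, 0.1052]
eef_rot: [-122.7, 90.0, 149.9]
ft_force: [0.7, -0.0, -0.0]
finger_gap: 0.028
```

Run:
```python
from h import *
ob();c=cam("wrist","w17")
```

```text
t 29.55 tcp [ 0.5045 -0.274   0.1052] x [[-0.0, 0.999, 0.046], [0.0, 0.046, -0.999], [-1.0, -0.0, -0.0]] F [ 0.7 -0.  -0. ] gap 0.028 q [-32.2  25.9  89.2  -0.   64.9 -34.8]
```

View pics/w17.png

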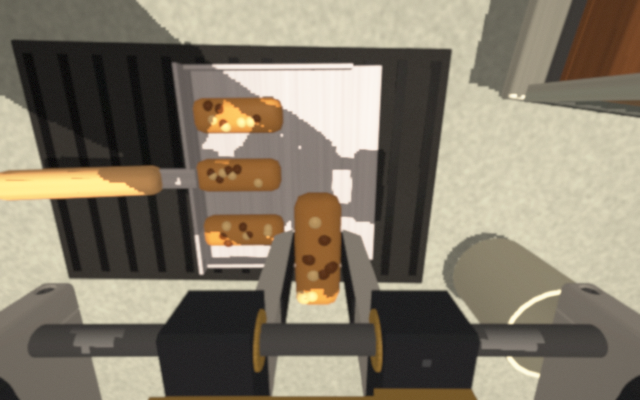

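Call:
jog_arm --series "0.02 0.005 -0.012 -0.02 0 0 0; 0.02 0 0 -0.03 0 0 0; 0.02 0 0 -0.02 0 0 0; 0.02 0 0 0 0 0 0; 0.02 0 0 0 0 0 0"

```text
clock: 30.1
tcp_pos: [0.5102, -0.2864, 0.0363]
eef_rot: [54.9, 89.9, -32.5]
ft_force: [1.2, 0.1, 0.6]
finger_gap: 0.0277
```

Run:
```python
from h import *
ob();c=cam("wrist","w18")
```

```text
t 30.1 tcp [ 0.5102 -0.2864  0.0363] x [[0.002, 0.999, 0.046], [-0.001, 0.046, -0.999], [-1.0, 0.001, 0.001]] F [1.2 0.1 0.6] gap 0.0277 q [-32.9  32.3  89.9   0.   57.7 -35.5]
```

View pics/w18.png

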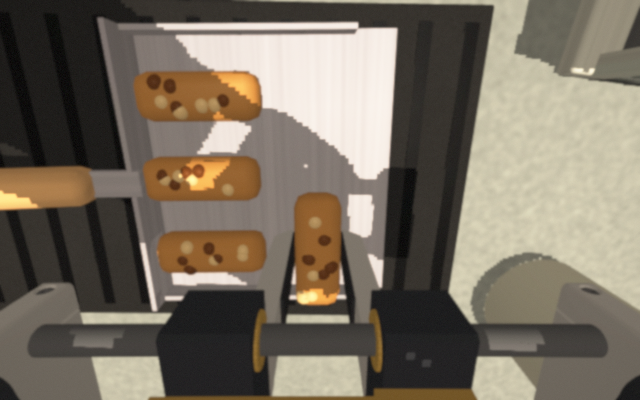

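Call:
jog_arm --series "0.02 0.004 0 -0.01 0 0 0; 0.02 0 0 -0.008 0 0 0; 0.02 0 0 -0.0015 0 0 0; 0.02 0 0 0 0 0 0; 0.034 0 0 0 0 0 0; 0.034 0 0 0 0 0 0; 0.034 0 0 0.01 0 0 0; 0.034 0 0 0.03 0 0 0; 0.05 0 0.01 0.04 0 0 0; 0.05 -0.005 0.04 0.04 0 0 8"

```text
clock: 31.15
tcp_pos: [0.5091, -0.2421, 0.1325]
eef_rot: [40.1, 89.9, -39.4]
ft_force: [0.3, 0.6, 0.3]
finger_gap: 0.0467
```

Call:
jog_arm --series "0.05 -0.01 0.05 0.02 0 0 8; 0.05 -0.01 0.05 0 0 0 8; 0.05 -0.01 0.05 0 0 0 8; 0.05 -0.01 0.05 0 0 0 8; 0.05 -0.01 0.05 0 0 0 8; 0.05 -0.01 0.05 0 0 0 8; 0.05 -0.01 0.05 0 0 0 8; 0.05 -0.01 0.05 0 0 0 8; 0.05 -0.01 0.05 0 0 0 8; 0.05 -0.01 0.05 0 0 0 8"

```text
clock: 32.15
tcp_pos: [0.4109, 0.248, 0.1495]
eef_rot: [21.4, 89.9, 22.4]
ft_force: [1.3, 0.0, 0.5]
finger_gap: 0.0502
```

Call:
jog_arm --series "0.05 -0.01 0.04 0 0 0 8; 0.05 -0.01 0.03 0 0 0 4.5; 0.05 0 0.01 0 0 0 0; 0.05 0 0 0 0 0 0; 0.05 0 0 0 0 0 0"

```text
clock: 32.65
tcp_pos: [0.392, 0.3252, 0.1487]
eef_rot: [-101.4, 90.0, -88.4]
ft_force: [0.1, -0.3, 0.6]
finger_gap: 0.0498
```

Run:
```python
from h import *
ob();c=cam("wrist","w19");biscuits(c,(100,600,20,300),show="bw5");cam("top","top19")
```

```text
t 32.65 tcp [0.392  0.3252 0.1487] x [[0.0, -0.225, 0.974], [-0.0, 0.974, 0.225], [-1.0, -0.0, -0.0]] F [ 0.1 -0.3  0.6] gap 0.0498 q [ 35.6  15.2  97.6  -0.   67.2 -67.4]
[418.3, 439.6, 18.0, 17.1, -77.0]
[373.3, 331.1, 70.1, 26.5, 15.2]
```

View pics/w19.png

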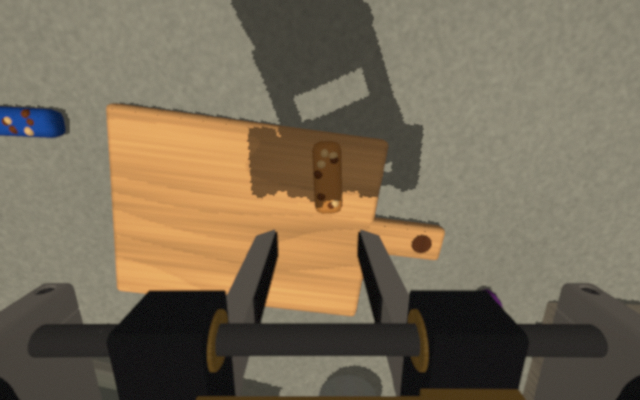

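View pics/top19.png

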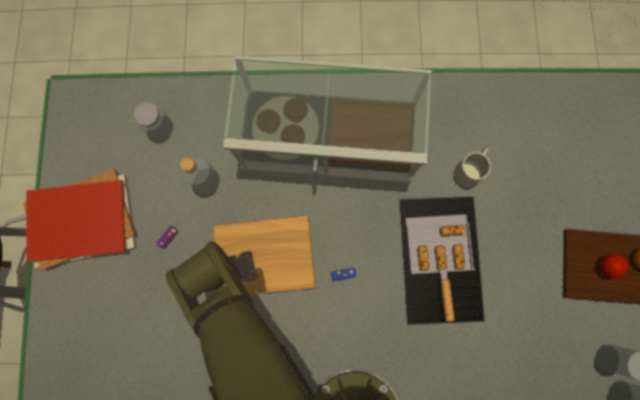

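Call:
jog_arm --series "0.05 -0.01 0.003 -0.01 0 0 2; 0.05 -0.0065 0.002 -0.03 0 0 0; 0.05 0 0 -0.03 0 0 0; 0.05 0 0 -0.015 0 0 0; 0.05 0 0 0 0 0 0; 0.05 0 0 0 0 0 0"

```text
clock: 33.35
tcp_pos: [0.375, 0.3309, 0.0638]
eef_rot: [-166.5, 90.0, -151.4]
ft_force: [0.7, -0.3, 0.6]
finger_gap: 0.05
```

Run:
```python
from h import *
ob();c=cam("wrist","w20")
```

```text
t 33.35 tcp [0.375  0.3309 0.0638] x [[-0.0, -0.261, 0.965], [-0.0, 0.965, 0.261], [-1.0, -0.0, -0.0]] F [ 0.7 -0.3  0.6] gap 0.05 q [ 37.2  20.7 103.2   0.   56.1 -67.9]
```

View pics/w20.png

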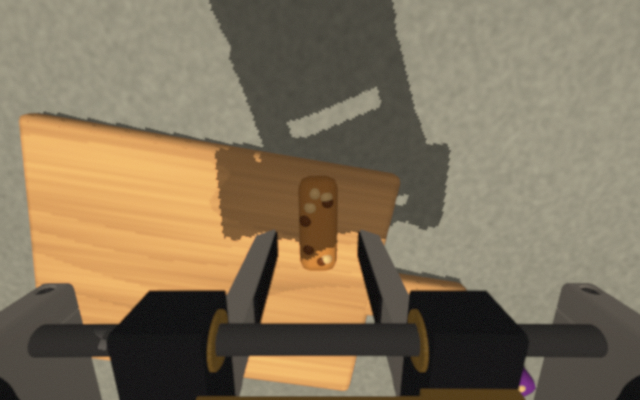

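Call:
jog_arm --series "0.05 0 0 -0.015 0 0 0; 0.05 0 0 -0.018 0 0 0; 0.05 0 0 -0.005 0 0 0; 0.02 0 0 0 0 0 0; 0.02 0 0 0 0 0 0; 0.02 0 0 0 0 0 0; 0.02 0 0 0 0 0 0; 0.02 0 0 0 0 0 0"

```text
clock: 34.2
tcp_pos: [0.3755, 0.3314, 0.0264]
eef_rot: [20.9, 89.9, 36.0]
ft_force: [-1.0, -1.2, 7.0]
finger_gap: 0.0279
```

Call:
jog_arm --series "0.02 0 0 0.02 0 0 0; 0.02 0 0 0.04 0 0 0; 0.02 0.01 -0.02 0.04 0 0 -8; 0.02 0.01 -0.04 0.03 0 0 -8; 0.02 0.01 -0.04 0 0 0 -8; 0.02 0.01 -0.04 0 0 0 -8; 0.02 0.01 -0.04 0 0 0 -8; 0.02 0.01 -0.04 0 0 0 -8; 0.02 0.01 -0.04 0 0 0 -8; 0.02 0.01 -0.04 0 0 0 -8"

```text
clock: 35.2
tcp_pos: [0.4551, 0.0301, 0.1554]
eef_rot: [48.5, 90.0, -0.7]
ft_force: [0.4, 0.6, 0.1]
finger_gap: 0.0279
```

Call:
jog_arm --series "0.02 0.01 -0.04 0 0 0 -8; 0.02 0.01 -0.04 0 0 0 -8; 0.02 0.01 -0.04 0 0 0 -8; 0.02 0.01 -0.04 0 0 0 -8; 0.02 0.01 -0.04 0 0 0 -6; 0.02 0.003 -0.03 0 0 0 0; 0.02 0 0 -0.02 0 0 0; 0.02 0 0 -0.02 0 0 0; 0.02 0 0 0 0 0 0; 0.02 0 0 0 0 0 0"

```text
clock: 36.2
tcp_pos: [0.5081, -0.1981, 0.1156]
eef_rot: [85.4, 90.0, -1.5]
ft_force: [0.6, 0.0, -0.3]
finger_gap: 0.0277
```

Run:
```python
from h import *
ob();c=cam("wrist","w21")
```

```text
t 36.2 tcp [ 0.5081 -0.1981  0.1156] x [[0.0, 0.999, 0.055], [-0.0, 0.055, -0.999], [-1.0, 0.0, 0.0]] F [ 0.6  0.  -0.3] gap 0.0277 q [-25.1  21.8  93.6   0.   64.6 -28.3]
```

View pics/w21.png

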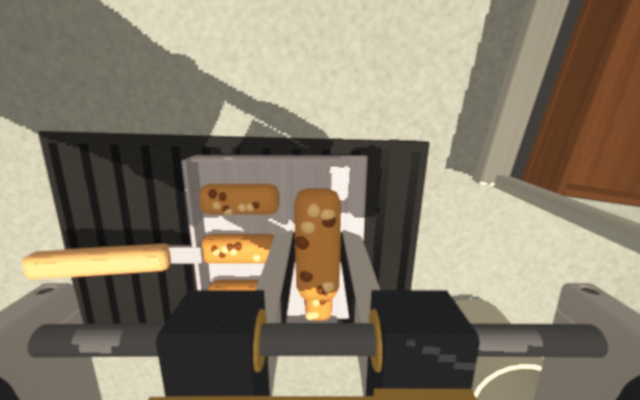

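Call:
jog_arm --series "0.02 0.003 -0.007 -0.03 0 0 0; 0.02 0 0 -0.03 0 0 0; 0.02 0 0 -0.02 0 0 0; 0.02 0 0 0 0 0 0; 0.02 0 0 0 0 0 0"

```text
clock: 36.75
tcp_pos: [0.5116, -0.2053, 0.0364]
eef_rot: [61.7, 89.9, -25.1]
ft_force: [0.4, 0.5, -0.8]
finger_gap: 0.0281
```

Run:
```python
from h import *
ob();c=cam("wrist","w22")
```

```text
t 36.75 tcp [ 0.5116 -0.2053  0.0364] x [[0.001, 0.999, 0.055], [-0.001, 0.055, -0.999], [-1.0, 0.001, 0.001]] F [ 0.4  0.5 -0.8] gap 0.0281 q [-25.7  28.7  95.7   0.   55.5 -28.8]
```

View pics/w22.png

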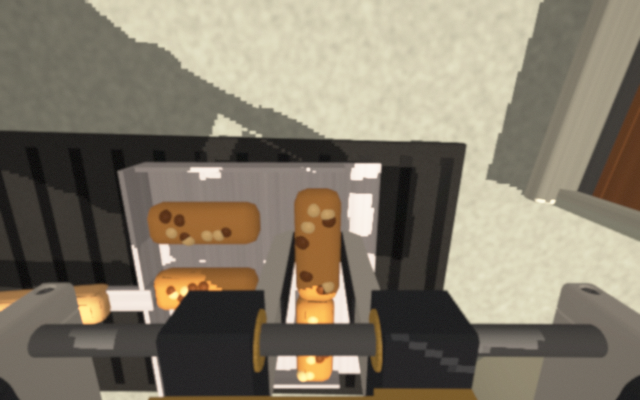

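Call:
jog_arm --series "0.02 0.001 0.002 -0.01 0 0 0; 0.02 0 0 -0.006 0 0 0; 0.02 0 0 -0.002 0 0 0; 0.02 0 0 0 0 0 0"

```text
clock: 37.2
tcp_pos: [0.5123, -0.2032, 0.0173]
eef_rot: [67.3, 90.0, -19.6]
ft_force: [1.2, 0.5, 1.9]
finger_gap: 0.0277
```

Call:
jog_arm --series "0.034 0 0 0 0 0 0; 0.034 0 0 0 0 0 0; 0.034 0 0 0.01 0 0 0; 0.034 0 0 0.03 0 0 0; 0.05 0 0 0.04 0 0 0; 0.05 -0.02 0 0.04 0 0 8; 0.05 -0.03 0 0.04 0 0 8; 0.05 -0.03 0 0.02 0 0 8; 0.05 -0.03 0 0.02 0 0 8; 0.05 -0.03 0 0 0 0 8"

```text
clock: 38.2
tcp_pos: [0.3714, -0.2034, 0.22]
eef_rot: [12.2, 89.7, -34.4]
ft_force: [0.5, -1.3, -0.5]
finger_gap: 0.0501
```

Call:
jog_arm --series "0.06 -0.02 -0.01 0 0 0 8; 0.06 -0.01 -0.01 0 0 0 8; 0.06 -0.01 -0.01 0 0 0 8; 0.06 0 -0.01 0 0 0 8; 0.06 0 -0.01 0 0 0 8; 0.06 0 0 0 0 0 8; 0.06 0 0 0 0 0 2; 0.06 0 0 0 0 0 0; 0.06 0 0 0 0 0 0"

```text
clock: 39.1
tcp_pos: [0.3319, -0.2531, 0.2174]
eef_rot: [-49.5, 90.0, -46.5]
ft_force: [-0.0, 0.3, 0.2]
finger_gap: 0.0598
```

Run:
```python
from h import *
ob();c=cam("wrist","w23");cam("top","top23");cam("scene","sc23")
```

```text
t 39.1 tcp [ 0.3319 -0.2531  0.2174] x [[0.0, -0.053, 0.999], [-0.0, 0.999, 0.053], [-1.0, -0.0, 0.0]] F [-0.   0.3  0.2] gap 0.0598 q [ -42.4   -0.7  106.    -0.    74.7 -135.4]
```

View pics/w23.png

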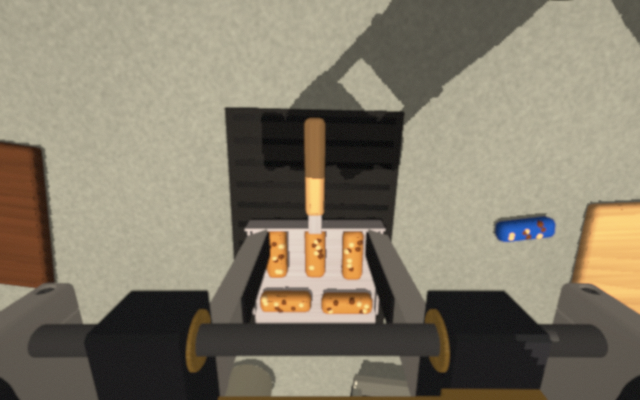

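View pics/sc23.png

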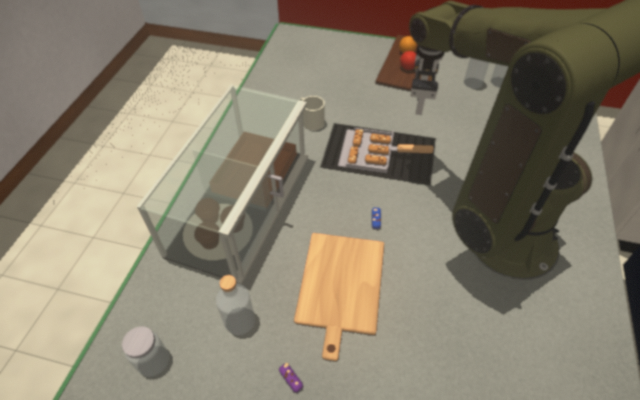

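Run:
```python
from h import *
c=cam("wrist")
im=cv2.imread("pics/w23.png");cv2.imwrite("pics/w23a.png",cv2.resize(im[100:340,220:420],None,fx=2.5,fy=2.5,interpolation=cv2.INTER_CUBIC))
hsv=cv2.cvtColor(c["color"],cv2.COLOR_RGB2HSV)
m=cv2.inRange(hsv,(5,110,60),(25,255,255))
for v,z in((135,.062),(160,.057),(180,.054),(200,.051)):
    u=np.where(m[v,290:345])[0]+290; print(v,u.min(),u.max(),(onz(c,(u.min()+u.max())/2,v,z)*1000).round(1))
v=np.where(m[100:240,315])[0]+100;print(v.min(),v[v<222].max())
print(onz(c,315,v.min()-.5,.064),onz(c,316,v[v<218].max()+.5,.048))
```

```text
135 304 325 [ 279.  -258.1   62. ]
160 304 324 [ 306.6 -257.4   57. ]
180 304 324 [ 329.9 -256.3   54. ]
200 305 324 [ 354.4 -254.5   51. ]
118 214
[ 0.26099053 -0.25848488  0.064     ] [ 0.37329101 -0.25184006  0.048     ]
```

View pics/w23a.png

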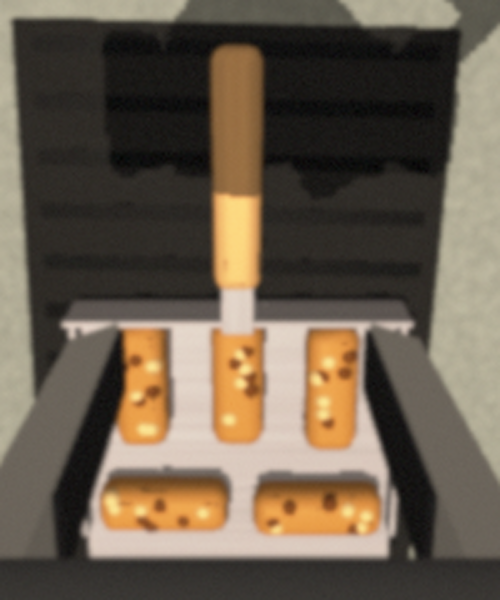

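Call:
jog_arm --series "0.06 0.01 -0.002 -0.02 0 0 0; 0.06 0.009 0 -0.04 0 0 0; 0.06 0 0 -0.04 0 0 0; 0.06 0 0 -0.04 0 0 0; 0.06 0 0 -0.03 0 0 0; 0.06 0 0 -0.015 0 0 0; 0.06 0 0 0 0 0 0; 0.06 0 0 0 0 0 0"

```text
clock: 40.1
tcp_pos: [0.3512, -0.2553, 0.0325]
eef_rot: [-45.9, 90.0, -42.8]
ft_force: [0.0, -0.1, 0.2]
finger_gap: 0.0604
```

Run:
```python
from h import *
ob();c=cam("wrist","w24")
```

```text
t 40.1 tcp [ 0.3512 -0.2553  0.0325] x [[0.0, -0.054, 0.999], [-0.0, 0.999, 0.054], [-1.0, -0.0, 0.0]] F [ 0.  -0.1  0.2] gap 0.0604 q [ -40.9   16.7  114.3   -0.    49.  -134. ]
```

View pics/w24.png

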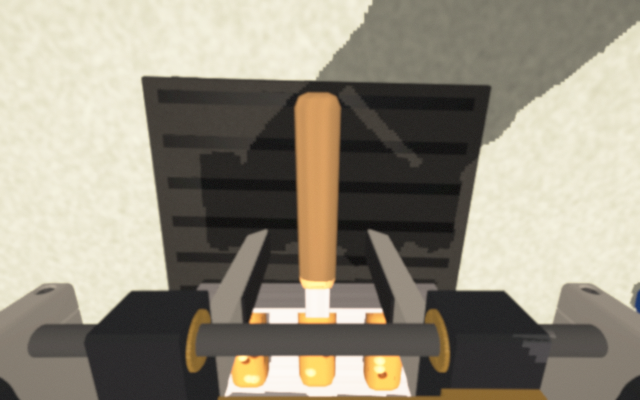

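Call:
jog_arm --series "0.06 0 0 -0.008 0 0 0; 0.06 0 0 -0.0025 0 0 0; 0.06 0 0 0 0 0 0; 0.04 0 0 0 0 0 0; 0.03 0 0 0 0 0 0; 0.025 0 0 0 0 0 0; 0.015 0 0 0 0 0 0; 0.015 0 0 0 0 0 0; 0.015 0 0 0 0 0 0; 0.015 0 0 0 0 0 0" --grip_force 60

```text
clock: 41.15
tcp_pos: [0.351, -0.2552, 0.0215]
eef_rot: [-46.2, 90.0, -43.1]
ft_force: [-0.3, 0.0, 1.0]
finger_gap: 0.0214
```

Run:
```python
from h import *
ob();c=cam("wrist","w25");cam("scene","sc25")
```

```text
t 41.15 tcp [ 0.351  -0.2552  0.0215] x [[0.0, -0.054, 0.999], [-0.0, 0.999, 0.054], [-1.0, -0.0, 0.0]] F [-0.3  0.   1. ] gap 0.0214 q [ -40.9   17.9  114.7   -0.    47.5 -134. ]
```

View pics/w25.png

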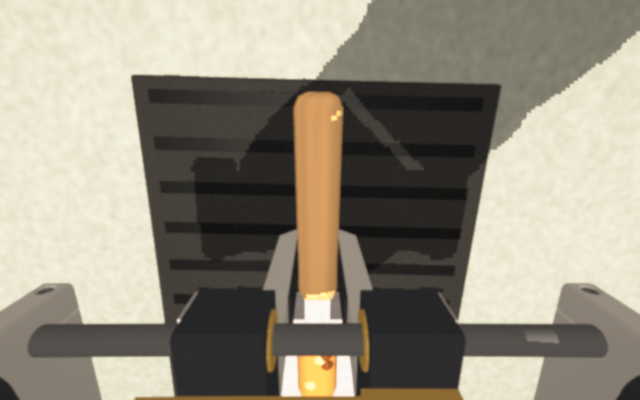

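Call:
jog_arm --series "0.015 0 0 0.003 0 0 0; 0.015 0 0 0.005 0 0 0; 0.015 0 0 0.007 0 0 0; 0.015 0 0 0.007 0 0 0; 0.015 0 0 0.005 0 0 0; 0.015 0 0 0.003 0 0 0; 0.015 0 0 0 0 0 0; 0.015 0 0 0 0 0 0; 0.015 0 0 0 0 0 0"

```text
clock: 42.15
tcp_pos: [0.3508, -0.2551, 0.0512]
eef_rot: [137.1, 90.0, 140.2]
ft_force: [-0.4, 0.4, -3.2]
finger_gap: 0.0215
```

Run:
```python
from h import *
s=ob();print(s["torque"]);c=cam("wrist","w26");c=cam("scene")
im=c["color"][:,:,::-1];cv2.imwrite("pics/sc26.png",cv2.resize(im[90:200,290:450],None,fx=5,fy=5,interpolation=cv2.INTER_CUBIC))
```

```text
t 42.15 tcp [ 0.3508 -0.2551  0.0512] x [[-0.0, -0.054, 0.999], [0.0, 0.999, 0.054], [-1.0, 0.0, -0.0]] F [-0.4  0.4 -3.2] gap 0.0215 q [ -40.9   14.6  113.8   -0.    51.7 -134. ]
[0.02069839 0.39896507 0.02282241]
```

View pics/w26.png

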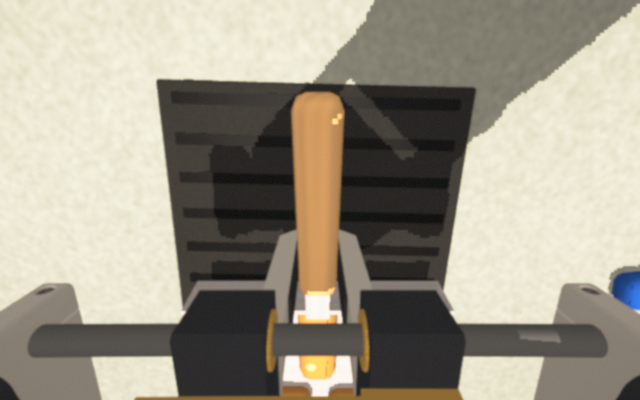

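View pics/sc26.png

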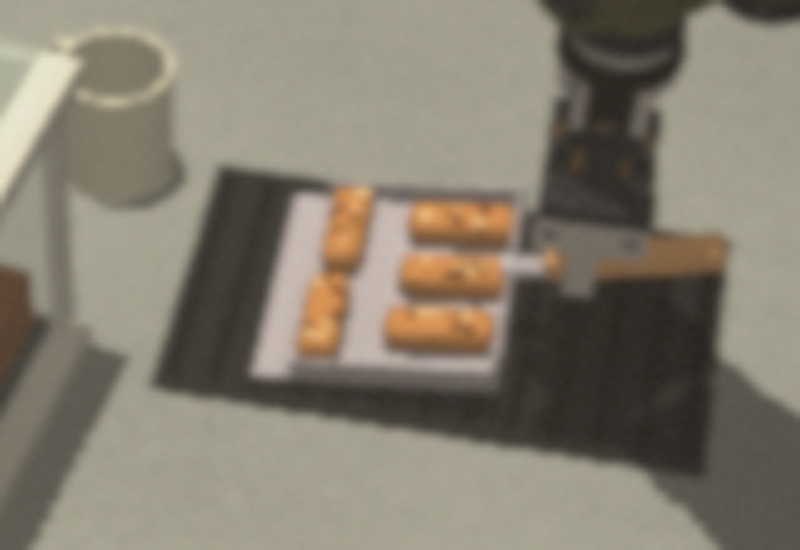

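Run:
```python
from h import *
c=cam("top");im=c["color"][:,:,::-1];cv2.imwrite("pics/top26.png",cv2.resize(im[190:330,395:495],None,fx=4,fy=4,interpolation=cv2.INTER_CUBIC))
```

```text
(no output)
```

View pics/top26.png

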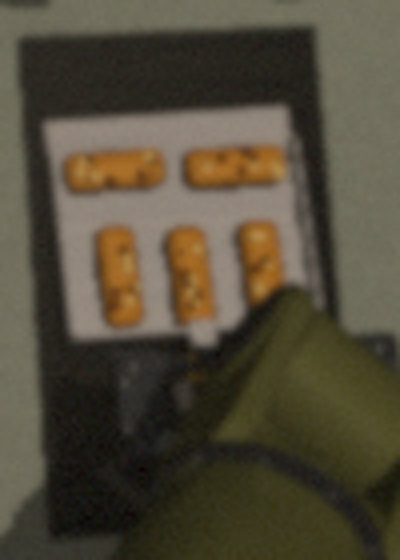

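Run:
```python
from h import *
t=cam("top");s=cam("scene")
for a,b in(((405.75,220),(340,165.4)),((467.5,216.25),(348.4,128.6)),((412.5,275),(390,165)),):
    p,e=tri(t,a,s,b);print((p*1000).round(1),round(e*1000,1))
# expected level lip corners: origin=grip+125
g=np.array([350.8,-255.1]);sx=np.array([.9986,.0523]);sy=np.array([-.0523,.9986])
for a,b in((80,88),(80,-88)): 
    for z in(.01,.02,.03,.040): P=np.r_[(g+sx*(125+a)+sy*b)/1000,z];print(a,b,z,proj(t,P).round(1),proj(s,P).round(1))
```

```text
[ 544.7 -156.8    8.2] 1.1
[ 555.2 -337.7    7.1] 1.3
[ 385.6 -164.4   43.5] 2.1
80 88 0.01 [405.7 218. ] [338.  164.7]
80 88 0.02 [406.2 217.5] [338.  162.6]
80 88 0.03 [406.8 217.1] [338.1 160.4]
80 88 0.04 [407.4 216.6] [338.2 158.3]
80 -88 0.01 [465.8 214.2] [346.9 128.8]
80 -88 0.02 [466.8 213.8] [347.  126.7]
80 -88 0.03 [467.8 213.3] [347.1 124.5]
80 -88 0.04 [468.8 212.8] [347.2 122.3]
```

Run:
```python
from h import *
F=[];T=[]
for i in range(12):
    cam("wrist");s=env.read_state();F.append(s["ft_force"]);T.append(s["torque"])
print(np.mean(F,0),np.std(F,0),np.mean(T,0),s["clock"])
```

```text
[-0.01064388  0.42872514 -4.06884408] [0.37208057 0.30931843 0.44951597] [0.01981518 0.40929084 0.01357221] 43.0
```

Call:
jog_arm --series "0.015 0 0 -0.004 0 0 0; 0.015 0 0 -0.007 0 0 0; 0.015 0 0 -0.007 0 0 0; 0.015 0 0 -0.006 0 0 0; 0.015 0 0 -0.004 0 0 0; 0.015 0 0 -0.0015 0 0 0; 0.015 0 0 0 0 0 0; 0.015 0 0 0 0 0 0"

```text
clock: 43.8
tcp_pos: [0.3511, -0.2552, 0.022]
eef_rot: [-41.1, 90.0, -38.0]
ft_force: [-1.2, -0.2, -0.3]
finger_gap: 0.0215
```

Call:
jog_arm --series "0.022 0 0 0 0 0 0; 0.026 0 0 0 0 0 0; 0.06 0 0 0 0 0 0; 0.06 0 0 0 0 0 0; 0.06 0 0 0.02 0 0 0; 0.06 0 0 0.04 0 0 0; 0.06 0 0 0.04 0 0 0; 0.06 0 0 0.04 0 0 -8; 0.06 0 0 0.04 0 0 -8; 0.06 0 0 0.02 0 0 -8"

```text
clock: 44.8
tcp_pos: [0.3515, -0.2556, 0.2254]
eef_rot: [-20.5, 89.8, -41.7]
ft_force: [0.2, -0.6, -1.4]
finger_gap: 0.0601
```

Run:
```python
from h import *
ob();c=cam("wrist","w27")
```

```text
t 44.8 tcp [ 0.3515 -0.2556  0.2254] x [[0.003, 0.362, 0.932], [-0.003, 0.932, -0.362], [-1.0, -0.001, 0.004]] F [ 0.2 -0.6 -1.4] gap 0.0601 q [ -40.9    1.1  103.1   -0.    75.6 -109.6]
```

View pics/w27.png

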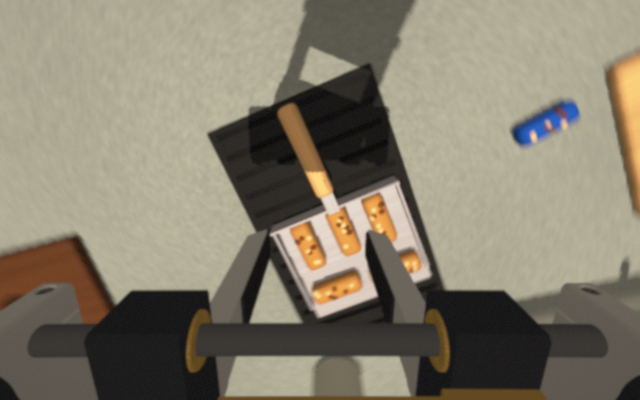

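Call:
jog_arm --series "0.06 0 0 0 0 0 -8.2; 0.06 0 0 0 0 0 -8.2; 0.06 0 0 0 0 0 -8.2; 0.06 0 0 0 0 0 -8.2; 0.06 0 0 0 0 0 -8.2; 0.06 0 0 0 0 0 -8.2; 0.06 0 0 0 0 0 -8.2; 0.06 0 0 0 0 0 -8.2; 0.06 0 0 0 0 0 -8.2; 0.06 0 0 0 0 0 -8.2"

```text
clock: 45.85
tcp_pos: [0.3508, -0.255, 0.2213]
eef_rot: [-117.2, 90.0, 139.7]
ft_force: [1.0, -0.0, 0.5]
finger_gap: 0.0599
```

Call:
jog_arm --series "0.06 0 0 0 0 0 -8.2; 0.06 0 0 0 0 0 -8.2; 0.06 0 0 0 0 0 -8.2; 0.06 0 0 0 0 0 -8.2; 0.06 0 0 0 0 0 -8.2; 0.06 0 0 0 0 0 -8.2; 0.06 0 0 0 0 0 -8.2; 0.06 0 0 0 0 0 -8.2; 0.06 0 0 0 0 0 -8.2; 0.06 0 0 0 0 0 0"

```text
clock: 46.85
tcp_pos: [0.3508, -0.2551, 0.2214]
eef_rot: [-42.8, 90.0, 140.4]
ft_force: [0.7, -1.2, -0.8]
finger_gap: 0.0603
```

Run:
```python
from h import *
ob();c=cam("wrist","w28")
```

```text
t 46.85 tcp [ 0.3508 -0.2551  0.2214] x [[-0.001, 0.057, -0.998], [0.0, -0.998, -0.057], [-1.0, -0.001, 0.001]] F [ 0.7 -1.2 -0.8] gap 0.0603 q [-40.9   1.3 103.4  -0.   75.3  45.9]
```

View pics/w28.png

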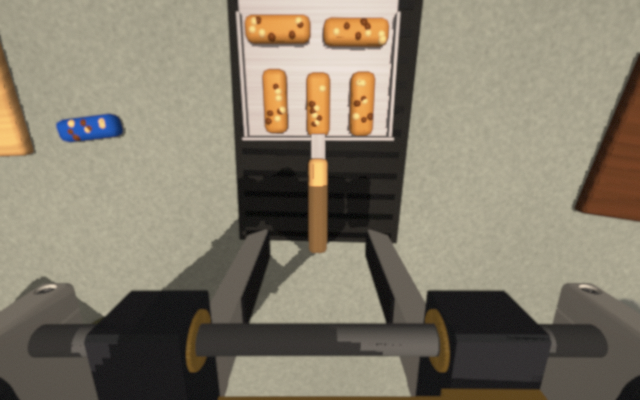

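Call:
jog_arm --series "0.06 0.005 0 0 0.4 -7.5 0; 0.06 0.006 0 0 0.4 -7.5 0; 0.06 0.006 0 0 0.4 -7.5 0; 0.06 0.006 0 0 0.4 -7.5 0; 0.06 0 0 0 0 0 0; 0.06 0 0 0 0 0 0; 0.06 0 0 0 0 0 0"

```text
clock: 47.6
tcp_pos: [0.3742, -0.2553, 0.2222]
eef_rot: [179.6, 60.1, 3.1]
ft_force: [0.8, -0.6, 0.7]
finger_gap: 0.0604
```

Run:
```python
from h import *
ob();c=cam("wrist","w29")
```

```text
t 47.6 tcp [ 0.3742 -0.2553  0.2222] x [[0.498, 0.059, -0.865], [0.027, -0.998, -0.053], [-0.867, 0.004, -0.499]] F [ 0.8 -0.6  0.7] gap 0.0604 q [-53.5  -7.6 116.7  29.7  57.1  19.7]
```

Call:
jog_arm --series "0.06 0 0 -0.02 0 0 0; 0.06 0 0 -0.03 0 0 0; 0.06 0 0 -0.04 0 0 0; 0.06 0 0 -0.04 0 0 0; 0.06 0 0 -0.03 0 0 0; 0.06 0 0 -0.01 0 0 0; 0.06 0 0 0 0 0 0; 0.06 0 0 0 0 0 0"

```text
clock: 48.45
tcp_pos: [0.3745, -0.2552, 0.0524]
eef_rot: [179.7, 60.0, 3.1]
ft_force: [0.7, 0.4, 0.9]
finger_gap: 0.0599
```

Run:
```python
from h import *
ob();c=cam("wrist","w30")
```

```text
t 48.45 tcp [ 0.3745 -0.2552  0.0524] x [[0.5, 0.059, -0.864], [0.027, -0.998, -0.052], [-0.866, 0.003, -0.5]] F [0.7 0.4 0.9] gap 0.0599 q [-53.6  10.1 126.3  46.4  35.3  -3.7]
```

View pics/w30.png

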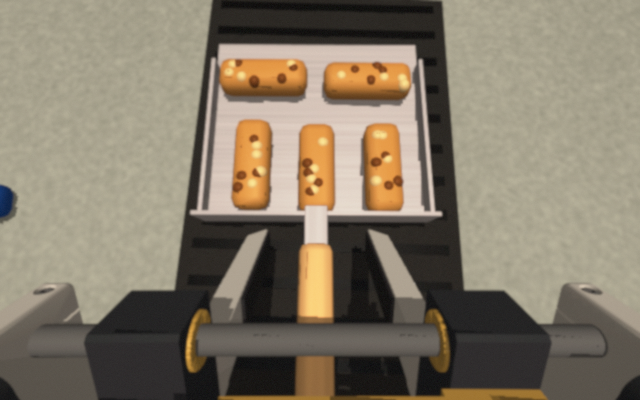

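Call:
jog_arm --series "0.06 0 0.001 0 0.3 -6 0; 0.06 0 0 0 0.3 -6 0; 0.06 0 0 -0.01 0 0 0; 0.06 0 0 -0.01 0 0 0; 0.06 0 0 -0.006 0 0 0; 0.06 0 0 0 0 0 0; 0.06 0 0 0 0 0 0"

```text
clock: 49.2
tcp_pos: [0.3743, -0.2535, 0.0261]
eef_rot: [180.0, 49.5, 3.4]
ft_force: [0.6, 0.6, 1.6]
finger_gap: 0.06
```

Run:
```python
from h import *
ob();c=cam("wrist","w31")
```

```text
t 49.2 tcp [ 0.3743 -0.2535  0.0261] x [[0.649, 0.06, -0.759], [0.039, -0.998, -0.046], [-0.76, 0.0, -0.65]] F [0.6 0.6 1.6] gap 0.06 q [-59.4  16.1 130.7  73.9  37.  -36.1]
```

View pics/w31.png

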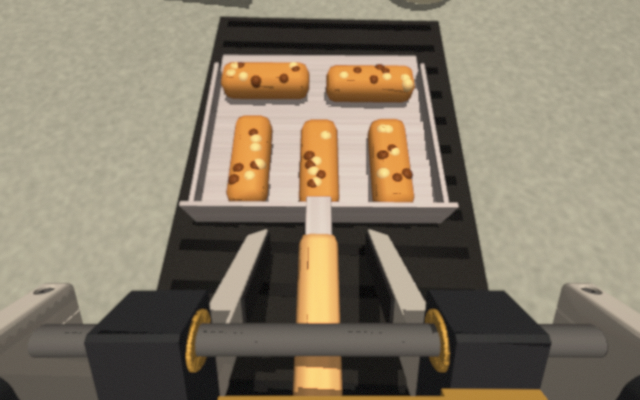

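Call:
jog_arm --series "0.04 0 0 0 0 0 0; 0.03 0 0 0 0 0 0; 0.025 0 0 0 0 0 0; 0.015 0 0 0 0 0 0; 0.01 0 0 0 0 0 0; 0.01 0 0 0 0 0 0; 0.01 0 0 0 0 0 0; 0.01 0 0 0 0 0 0" --grip_force 60

```text
clock: 50.05
tcp_pos: [0.374, -0.2533, 0.0255]
eef_rot: [-180.0, 49.5, 3.4]
ft_force: [0.2, -0.4, 0.9]
finger_gap: 0.0217
```

Run:
```python
from h import *
ob();c=cam("wrist","w32")
```

```text
t 50.05 tcp [ 0.374  -0.2533  0.0255] x [[0.648, 0.06, -0.759], [0.039, -0.998, -0.045], [-0.76, -0.0, -0.65]] F [ 0.2 -0.4  0.9] gap 0.0217 q [-59.4  16.2 130.7  73.9  37.  -36.1]
```

Call:
jog_arm --series "0.01 0 0 0.002 0 0 0; 0.01 0 0 0.003 0 0 0; 0.01 0 0 0.004 0 0 0; 0.01 0 0 0.004 0 0 0; 0.01 0 0 0.004 0 0 0; 0.01 0 0 0.003 0 0 0; 0.01 0 0 0 0 0 0; 0.01 0 0 0 0 0 0"

```text
clock: 50.9
tcp_pos: [0.374, -0.2533, 0.0456]
eef_rot: [-180.0, 49.5, 3.4]
ft_force: [0.5, 0.2, -3.8]
finger_gap: 0.0213
```

Run:
```python
from h import *
ob();c=cam("wrist","w33");a=cv2.imread("pics/w32.png");b=cv2.imread("pics/w33.png")
cv2.imwrite("pics/cmp33.png",np.hstack([a[30:330,160:480],b[30:330,160:480]]))
F=[env.read_state()["ft_force"]]
for i in range(8): cam("wrist");F.append(env.read_state()["ft_force"])
print(np.mean(F,0),env.read_state()["torque"])
```

```text
t 50.9 tcp [ 0.374  -0.2533  0.0456] x [[0.648, 0.06, -0.759], [0.039, -0.998, -0.045], [-0.76, -0.0, -0.65]] F [ 0.5  0.2 -3.8] gap 0.0213 q [-59.4  12.8 130.6  69.5  38.1 -30.6]
[ 0.04909262 -0.27010111 -4.20222131] [-0.06415587  1.25483098 -0.01658119]
```

View pics/cmp33.png

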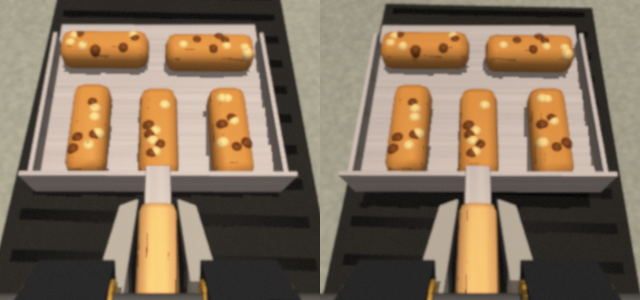

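Call:
jog_arm --series "0.01 0 0 0.004 0 0 0; 0.01 0 0 0.007 0 0 0; 0.01 0 0 0.01 0 0 0; 0.01 0 0 0.01 0 0 0; 0.01 0 0 0.01 0 0 0; 0.01 0 0 0.01 0 0 0; 0.01 0 0 0.007 0 0 0; 0.01 0 0 0.004 0 0 0; 0.01 0 0 0 0 0 0"

```text
clock: 52.25
tcp_pos: [0.374, -0.2534, 0.1079]
eef_rot: [180.0, 49.5, 3.4]
ft_force: [-0.5, 0.5, -4.5]
finger_gap: 0.0219
```

Run:
```python
from h import *
ob();c=cam("wrist","w34");a=cv2.imread("pics/w33.png");b=cv2.imread("pics/w34.png")
cv2.imwrite("pics/cmp34.png",np.hstack([a[30:330,160:480],b[30:330,160:480]]))
```

```text
t 52.25 tcp [ 0.374  -0.2534  0.1079] x [[0.649, 0.06, -0.759], [0.038, -0.998, -0.046], [-0.76, 0.0, -0.65]] F [-0.5  0.5 -4.5] gap 0.0219 q [-59.4   3.3 129.   57.9  43.  -15.3]
```

View pics/cmp34.png

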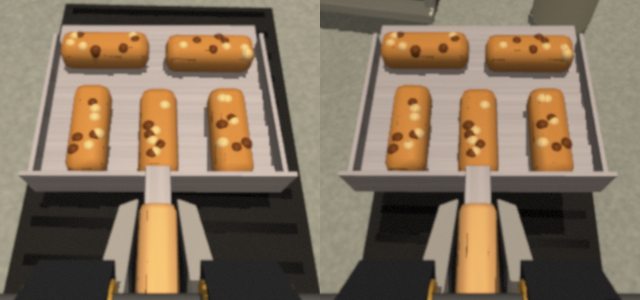

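Call:
jog_arm --series "0.01 0.001 0.003 0 0 0 -0.1; 0.01 0.002 0.006 0 0 0 -0.2; 0.01 0.003 0.009 0 0 0 -0.4; 0.01 0.004 0.012 0 0 0 -0.5; 0.01 0.004 0.014 0 0 0 -0.5; 0.01 0.004 0.014 0 0 0 -0.5; 0.01 0.004 0.014 0 0 0 -0.5; 0.01 0.004 0.014 0 0 0 -0.5; 0.01 0.004 0.014 0 0 0 -0.5; 0.01 0.004 0.014 0 0 0 -0.5"

```text
clock: 53.3
tcp_pos: [0.4079, -0.1379, 0.1073]
eef_rot: [-179.9, 49.5, -0.7]
ft_force: [0.4, -0.6, -4.8]
finger_gap: 0.0216
```

Call:
jog_arm --series "0.01 0.004 0.014 0 0 0 -0.5; 0.01 0.004 0.014 0 0 0 -0.5; 0.01 0.004 0.014 0 0 0 -0.5; 0.01 0.004 0.014 0 0 0 -0.5; 0.01 0.004 0.014 0 0 0 -0.5; 0.01 0.004 0.014 0 0 0 -0.5; 0.01 0.004 0.012 0 0 0 -0.5; 0.01 0.003 0.009 0 0 0 -0.5; 0.01 0.002 0.005 0 0 0 -0.4; 0.01 0.001 0.002 0 0 0 -0.2"

```text
clock: 54.3
tcp_pos: [0.4414, -0.0257, 0.1071]
eef_rot: [-179.8, 49.6, -5.2]
ft_force: [-0.0, -0.1, -3.7]
finger_gap: 0.0218
```

Call:
jog_arm --series "0.01 0 0 0 0 0 0; 0.01 0 0 0 0 0 0"

```text
clock: 54.5
tcp_pos: [0.4416, -0.0268, 0.1073]
eef_rot: [-179.9, 49.5, -5.3]
ft_force: [0.2, -0.1, -3.8]
finger_gap: 0.0215
```

Run:
```python
from h import *
ob();c=cam("wrist","w35");cam("top","top35");cam("scene","sc35")
```

```text
t 54.5 tcp [ 0.4416 -0.0268  0.1073] x [[0.646, -0.093, -0.757], [-0.06, -0.996, 0.072], [-0.761, -0.001, -0.649]] F [ 0.2 -0.1 -3.8] gap 0.0215 q [-10.2  -5.5 137.5  22.8   8.2  63.8]
```

View pics/w35.png

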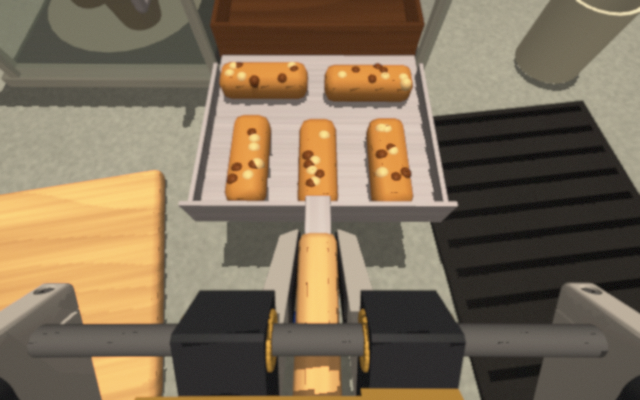

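View pics/top35.png

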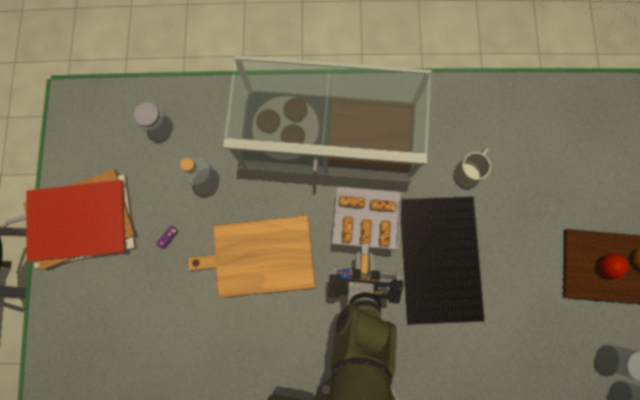

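View pics/sc35.png

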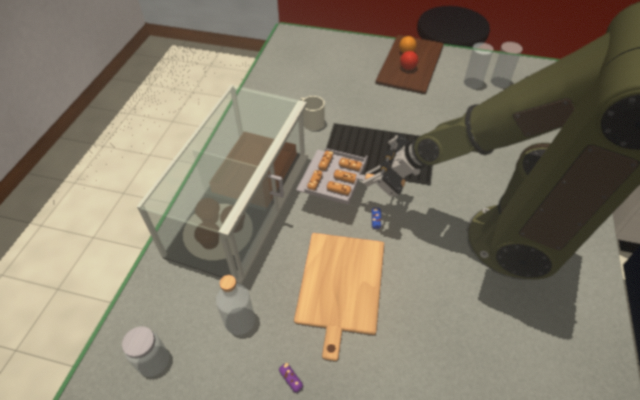

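Call:
jog_arm --series "0.01 0.003 -0.0003 0 0 0 0; 0.01 0.006 -0.0006 0 0 0 0; 0.01 0.009 -0.0008 0 0 0 0; 0.01 0.009 -0.0008 0 0 0 0; 0.01 0.009 -0.0008 0 0 0 0; 0.01 0.009 -0.0008 0 0 0 0; 0.01 0.006 -0.0006 0 0 0 0; 0.01 0.003 -0.0003 0 0 0 0; 0.01 0 0 0 0 0 0; 0.01 0 0 0 0 0 0"

```text
clock: 55.65
tcp_pos: [0.4957, -0.0323, 0.1074]
eef_rot: [-180.0, 49.5, -5.4]
ft_force: [-0.0, -0.2, -4.4]
finger_gap: 0.0217
```

Run:
```python
from h import *
ob();c=cam("wrist","w36");c=cam("scene");im=c["color"][:,:,::-1];cv2.imwrite("pics/sc36.png",cv2.resize(im[80:240,200:400],None,fx=3.7,fy=3.7,interpolation=cv2.INTER_CUBIC))
```

```text
t 55.65 tcp [ 0.4957 -0.0323  0.1074] x [[0.646, -0.094, -0.757], [-0.061, -0.996, 0.072], [-0.761, -0.0, -0.649]] F [-0.  -0.2 -4.4] gap 0.0217 q [ -9.4   2.2 130.2  19.9   7.7  67.3]
```

View pics/w36.png

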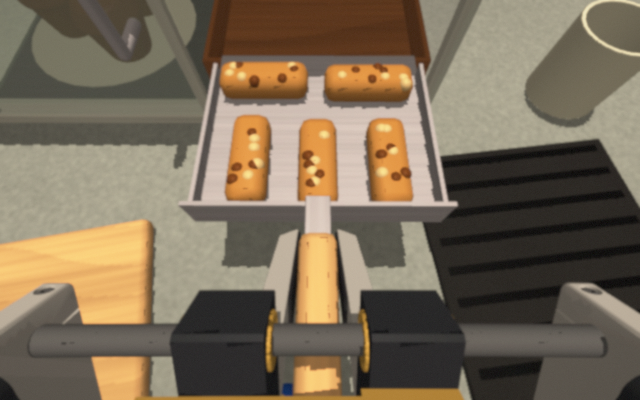

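View pics/sc36.png

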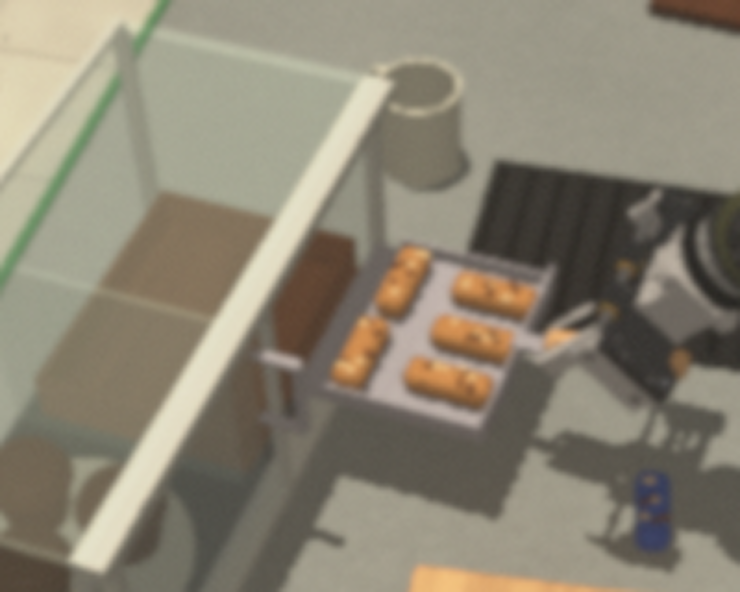

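```bash
cat >> h.py <<'E'
O=np.array([.686,-.041,0]);_Y=np.radians(-5.3);RZ=np.array([[np.cos(_Y),-np.sin(_Y),0],[np.sin(_Y),np.cos(_Y),0],[0,0,1]])
W=lambda p:O+RZ@np.array(p,float)
def toC(p): return RZ.T@(np.array(p,float)-O)
E
python3 - <<'E'
from h import *
c=cam("wrist");s=ob();print("tcp case",toC(s["tcp_pos"]))
for p in ([-.008,.11,.0],[-.008,.11,.05],[-.008,.11,.1],[-.008,.11,.2],[0,-.129,.014],[0,-.129,.1],[0,-.129,.2],[.031,.111,.057],[.031,-.121,.057],[.209,.111,.057],[-.043,.14,.16]): print(p,proj(c,W(p)).round(0))
u=[onz(c,*q,.092) for q in((217,58),(417,57))];print([toC(q).round(3) for q in u])
E
```

```text
t 55.8 tcp [ 0.4958 -0.0323  0.1075] x [[0.647, -0.094, -0.757], [-0.061, -0.996, 0.072], [-0.76, -0.0, -0.65]] F [-0.4  0.4 -3.8] gap 0.0214 q [ -9.4   2.2 130.2  19.9   7.6  67.3]
tcp case [-0.19021355 -0.0089307   0.10754767]
[-0.008, 0.11, 0.0] [217. 118.]
[-0.008, 0.11, 0.05] [203.  87.]
[-0.008, 0.11, 0.1] [183.  46.]
[-0.008, 0.11, 0.2] [ 115. -101.]
[0, -0.129, 0.014] [422. 104.]
[0, -0.129, 0.1] [452.  39.]
[0, -0.129, 0.2] [ 519. -109.]
[0.031, 0.111, 0.057] [205.  54.]
[0.031, -0.121, 0.057] [423.  54.]
[0.209, 0.111, 0.057] [224. -47.]
[-0.043, 0.14, 0.16] [92.  6.]
[array([-0.014,  0.082,  0.092]), array([-0.013, -0.099,  0.092])]
```

Call:
jog_arm --series "0.01 0.003 -0.0003 0 0 0 0; 0.01 0.006 -0.0006 0 0 0 0; 0.01 0.009 -0.0008 0 0 0 0; 0.01 0.009 -0.0008 0 0 0 0; 0.01 0.009 -0.0008 0 0 0 0; 0.01 0.009 -0.0008 0 0 0 0; 0.01 0.009 -0.0008 0 0 0 0; 0.01 0.009 -0.0008 0 0 0 0; 0.01 0.009 -0.0008 0 0 0 0; 0.01 0.006 -0.0006 0 0 0 0"

```text
clock: 56.8
tcp_pos: [0.5748, -0.0395, 0.1075]
eef_rot: [-180.0, 49.5, -5.4]
ft_force: [-0.7, -0.8, -3.7]
finger_gap: 0.0215
```

Call:
jog_arm --series "0.01 0.004 -0.0004 0 0 0 0; 0.01 0.003 -0.0003 0 0 0 0; 0.01 0 0 0 0 0 0; 0.01 0 0 0 0 0 0"

```text
clock: 57.2
tcp_pos: [0.5808, -0.0401, 0.1074]
eef_rot: [-180.0, 49.5, -5.4]
ft_force: [0.7, 0.2, -4.2]
finger_gap: 0.022
```

Run:
```python
from h import *
s=ob();print(toC(s["tcp_pos"]));c=cam("wrist","w37")
u=[onz(c,*q,.092) for q in((217,58),(417,57))];print([toC(q).round(3) for q in u])
c=cam("scene");im=c["color"][:,:,::-1];cv2.imwrite("pics/sc37.png",cv2.resize(im[80:240,200:400],None,fx=3.7,fy=3.7,interpolation=cv2.INTER_CUBIC))
```

```text
t 57.2 tcp [ 0.5808 -0.0401  0.1074] x [[0.646, -0.094, -0.757], [-0.061, -0.996, 0.072], [-0.761, -0.0, -0.649]] F [ 0.7  0.2 -4.2] gap 0.022 q [ -8.5  12.5 118.1  12.8   9.2  75. ]
[-0.10485172 -0.00882742  0.10744372]
[array([0.071, 0.082, 0.092]), array([ 0.072, -0.099,  0.092])]
```

View pics/w37.png

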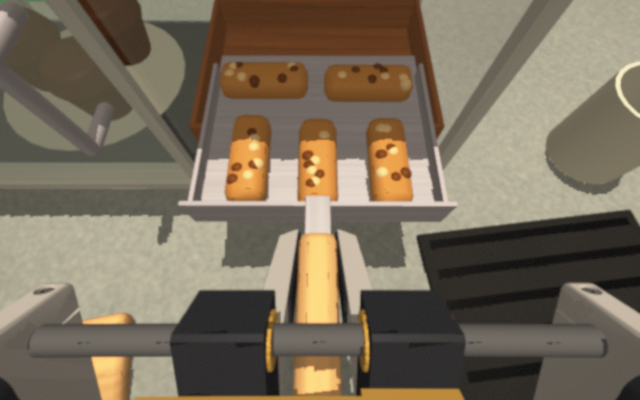

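View pics/sc37.png

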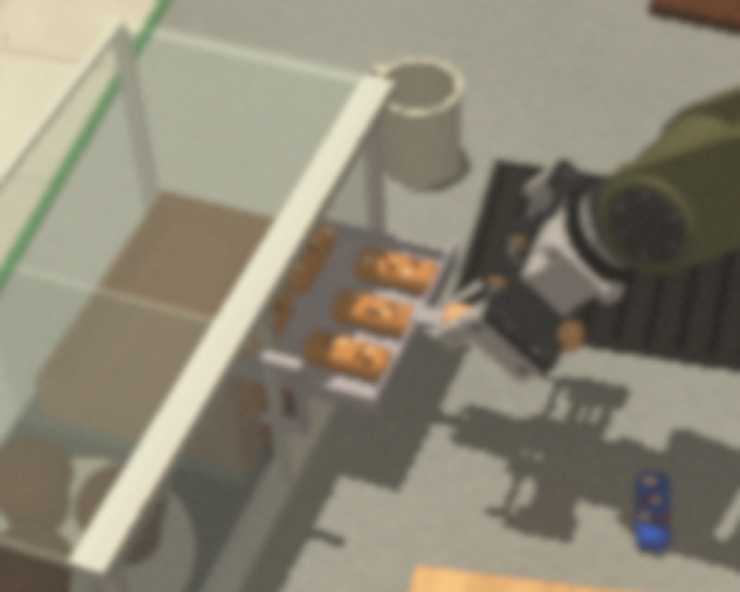

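Call:
jog_arm --series "0.01 0.001 -0.0001 0.0057 0.23 2.49 0; 0.01 0.001 -0.0001 0.0057 0.23 2.49 0; 0.01 0.0017 -0.0002 0.0055 0.23 2.49 0; 0.01 0.0017 -0.0002 0.0055 0.23 2.49 0; 0.01 0.0023 -0.0002 0.0054 0.23 2.49 0; 0.01 0.0023 -0.0002 0.0054 0.23 2.49 0; 0.01 0 0 0 0 0 0; 0.01 0 0 0 0 0 0"

```text
clock: 58.1
tcp_pos: [0.5908, -0.0411, 0.1403]
eef_rot: [180.0, 64.5, -5.4]
ft_force: [0.9, 0.2, -4.8]
finger_gap: 0.0219
```

Run:
```python
from h import *
s=ob();print(toC(s["tcp_pos"]));c=cam("wrist","w38")
```

```text
t 58.1 tcp [ 0.5908 -0.0411  0.1403] x [[0.429, -0.094, -0.898], [-0.041, -0.996, 0.084], [-0.902, 0.0, -0.431]] F [ 0.9  0.2 -4.8] gap 0.0219 q [ -8.   13.6 104.8   1.9  36.1  86. ]
[-0.09483564 -0.00887246  0.14031174]
```

View pics/w38.png

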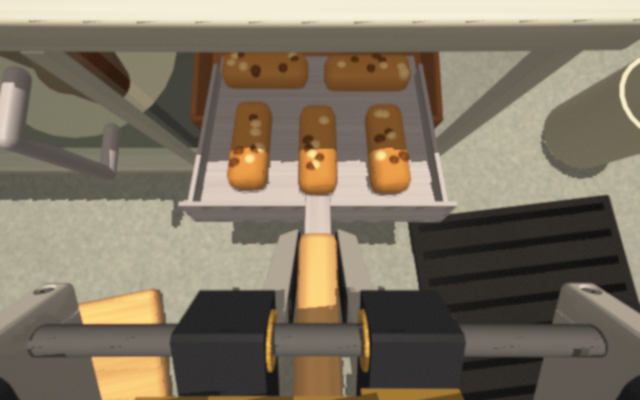

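Call:
jog_arm --series "0.01 0.003 -0.0003 0.0052 0.23 2.49 0; 0.01 0.003 -0.0003 0.0052 0.23 2.49 0; 0.01 0.0036 -0.0003 0.0049 0.23 2.49 0; 0.01 0.0036 -0.0003 0.0049 0.23 2.49 0; 0.01 0 0 0 0 0 0; 0.01 0 0 0 0 0 0; 0.01 0 0 0 0 0 0"

```text
clock: 58.85
tcp_pos: [0.6036, -0.0422, 0.1603]
eef_rot: [179.9, 74.5, -5.5]
ft_force: [-0.4, -0.4, -1.4]
finger_gap: 0.0215
```

Run:
```python
from h import *
s=ob();print(toC(s["tcp_pos"]));c=cam("wrist","w39");c=cam("scene");im=c["color"][:,:,::-1];cv2.imwrite("pics/sc39.png",cv2.resize(im[80:240,200:400],None,fx=3.7,fy=3.7,interpolation=cv2.INTER_CUBIC))
```

```text
t 58.85 tcp [ 0.6036 -0.0422  0.1603] x [[0.266, -0.094, -0.959], [-0.026, -0.996, 0.09], [-0.964, 0.001, -0.268]] F [-0.4 -0.4 -1.4] gap 0.0215 q [-7.7 18.  93.8  0.8 52.8 87.3]
[-0.08191801 -0.00885113  0.16031408]
```

View pics/w39.png

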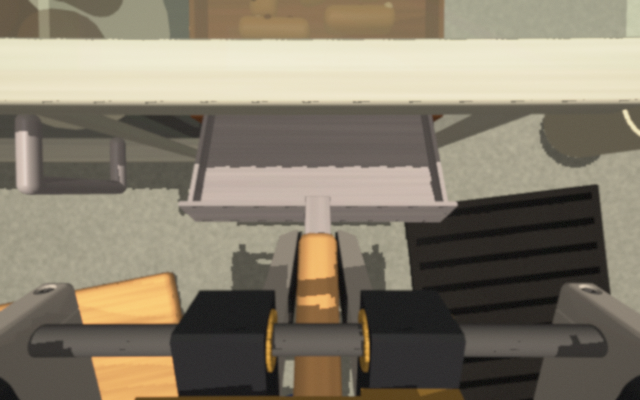

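View pics/sc39.png

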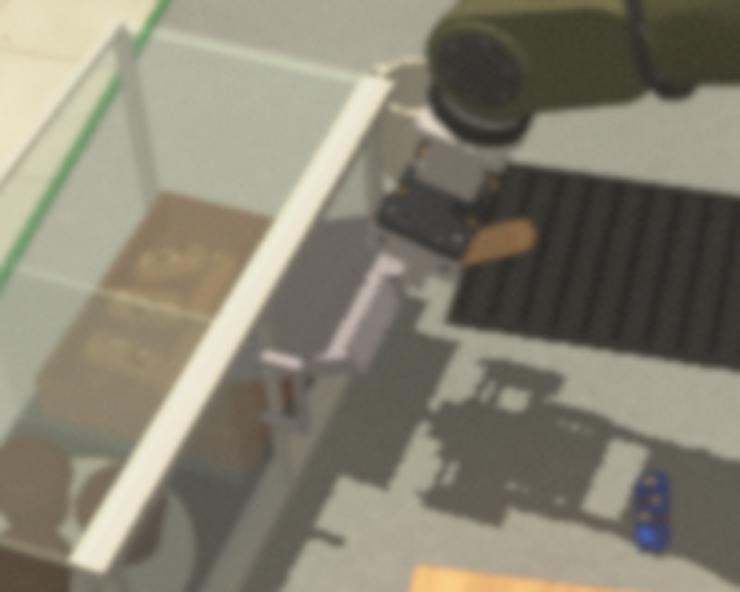

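Run:
```python
from h import *
c=cam("top");im=c["color"][:,:,::-1];cv2.imwrite("pics/top39.png",cv2.resize(im[50:230,310:450],None,fx=3.3,fy=3.3,interpolation=cv2.INTER_CUBIC))
F=[]
for i in range(8): cam("wrist");F.append(env.read_state()["ft_force"])
print(np.mean(F,0))
```

```text
[ 0.05235397 -0.21430919 -2.66483948]
```

View pics/top39.png

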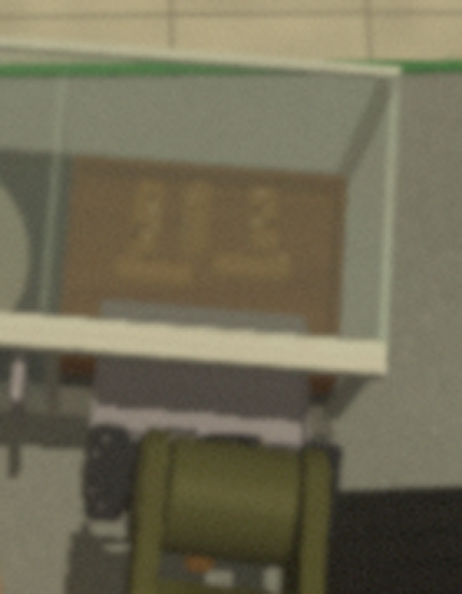

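Call:
jog_arm --series "0.01 -0.0036 0.0003 -0.0049 -0.23 -2.49 0; 0.01 -0.0036 0.0003 -0.0049 -0.23 -2.49 0; 0.01 -0.003 0.0003 -0.0052 -0.23 -2.49 0; 0.01 -0.003 0.0003 -0.0052 -0.23 -2.49 0; 0.01 -0.0023 0.0002 -0.0054 -0.23 -2.49 0; 0.01 -0.0023 0.0002 -0.0054 -0.23 -2.49 0; 0.01 -0.0017 0.0002 -0.0055 -0.23 -2.49 0; 0.01 -0.0017 0.0002 -0.0055 -0.23 -2.49 0; 0.01 -0.001 0.0001 -0.0057 -0.23 -2.49 0; 0.01 -0.001 0.0001 -0.0057 -0.23 -2.49 0"

```text
clock: 60.4
tcp_pos: [0.5809, -0.0402, 0.1075]
eef_rot: [180.0, 49.4, -5.4]
ft_force: [1.1, 0.0, -4.0]
finger_gap: 0.0219
```

Call:
jog_arm --series "0.01 -0.005 0.0005 0 0 0 0; 0.01 -0.01 0.0009 0 0 0 0; 0.01 -0.014 0.0013 0 0 0 0; 0.01 -0.014 0.0013 0 0 0 0; 0.01 -0.014 0.0013 0 0 0 0; 0.01 -0.014 0.0013 0 0 0 0; 0.01 -0.014 0.0013 0 0 0 0; 0.01 -0.014 0.0013 0 0 0 0; 0.01 -0.014 0.0013 0 0 0 0; 0.01 -0.014 0.0013 0 0 0 0"

```text
clock: 61.4
tcp_pos: [0.4534, -0.0281, 0.1082]
eef_rot: [-180.0, 49.5, -5.3]
ft_force: [0.8, -0.3, -2.7]
finger_gap: 0.0217
```

Call:
jog_arm --series "0.01 -0.008 0.0008 0 0 0 0; 0.01 -0.004 0.0004 0 0 0 0; 0.01 0 0 0 0 0 0; 0.01 0 0 0 0 0 0"

```text
clock: 61.8
tcp_pos: [0.4424, -0.0272, 0.1079]
eef_rot: [-180.0, 49.5, -5.4]
ft_force: [0.4, -0.3, -3.4]
finger_gap: 0.0211
```

Run:
```python
from h import *
s=ob();print(toC(s["tcp_pos"]));c=cam("wrist","w40");cam("scene","sc40")
```

```text
t 61.8 tcp [ 0.4424 -0.0272  0.1079] x [[0.647, -0.094, -0.757], [-0.061, -0.996, 0.071], [-0.76, -0.0, -0.65]] F [ 0.4 -0.3 -3.4] gap 0.0211 q [-10.2  -5.4 137.4  22.5   8.1  64.1]
[-0.24381175 -0.00874132  0.1078587 ]
```

View pics/w40.png

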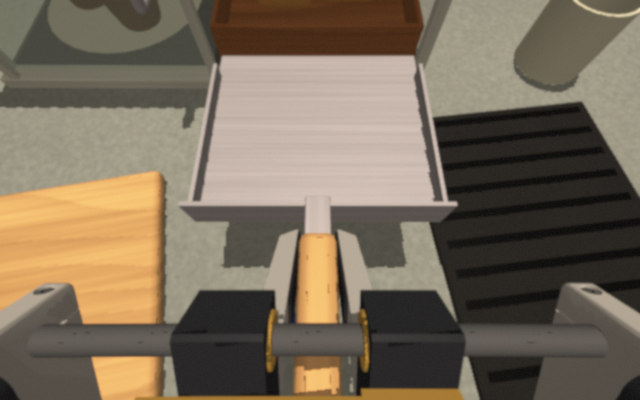

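View pics/sc40.png

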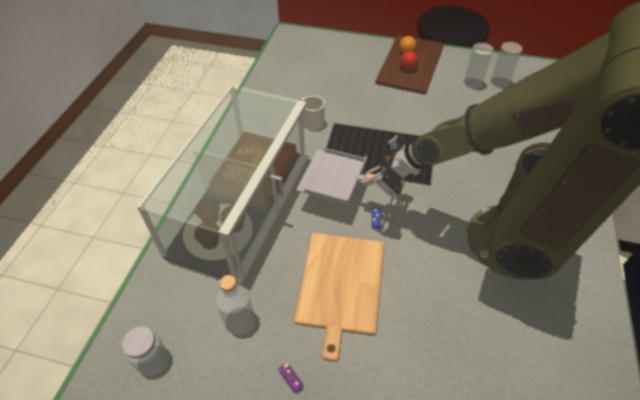

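Call:
jog_arm --series "0.01 -0.0024 -0.008 0 0 0 0.3; 0.01 -0.0045 -0.015 0 0 0 0.6; 0.01 -0.006 -0.02 0 0 0 0.8; 0.01 -0.006 -0.02 0 0 0 0.8; 0.01 -0.006 -0.02 0 0 0 0.8; 0.01 -0.006 -0.02 0 0 0 0.8; 0.01 -0.006 -0.02 0 0 0 0.8; 0.01 -0.006 -0.02 0 0 0 0.8; 0.01 -0.006 -0.02 0 0 0 0.8; 0.01 -0.006 -0.02 0 0 0 0.8"

```text
clock: 62.9
tcp_pos: [0.3879, -0.2068, 0.107]
eef_rot: [179.9, 49.7, 1.6]
ft_force: [-0.0, 0.1, -2.0]
finger_gap: 0.0217
```

Call:
jog_arm --series "0.01 -0.006 -0.02 0 0 0 0.8; 0.01 -0.0045 -0.015 0 0 0 0.4; 0.01 -0.0024 -0.008 0 0 0 0.2; 0.01 0 0 0 0 0 0; 0.01 0 0 0 0 0 0; 0.01 0 0 0 0 0 0"

```text
clock: 63.5
tcp_pos: [0.3754, -0.2478, 0.107]
eef_rot: [-180.0, 49.7, 3.1]
ft_force: [-0.5, 1.1, -2.8]
finger_gap: 0.0215
```

Run:
```python
from h import *
s=ob();c=cam("wrist","w41")
```

```text
t 63.5 tcp [ 0.3754 -0.2478  0.107 ] x [[0.646, 0.055, -0.761], [0.035, -0.999, -0.042], [-0.762, -0.0, -0.647]] F [-0.5  1.1 -2.8] gap 0.0215 q [-58.5   2.8 129.5  58.   42.2 -14.5]
```

View pics/w41.png

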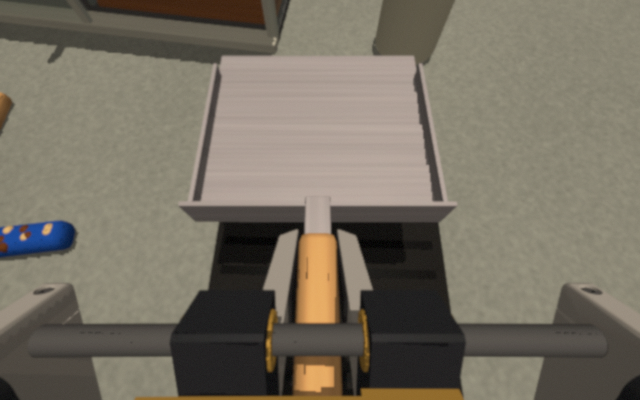

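Call:
jog_arm --series "0.01 -0.001 -0.003 -0.005 0 0 0.2; 0.01 -0.0005 -0.0025 -0.012 0 0 0; 0.01 0 0 -0.015 0 0 0; 0.01 0 0 -0.015 0 0 0; 0.01 0 0 -0.012 0 0 0; 0.01 0 0 -0.008 0 0 0; 0.01 0 0 -0.005 0 0 0; 0.01 0 0 -0.004 0 0 0; 0.01 0 0 0 0 0 0; 0.01 0 0 0 0 0 0"

```text
clock: 64.55
tcp_pos: [0.3738, -0.2541, 0.0313]
eef_rot: [180.0, 49.6, 3.3]
ft_force: [0.2, 0.2, -2.6]
finger_gap: 0.0216
```

Call:
jog_arm --series "0.01 0 0 -0.002 0 0 0; 0.01 0 0 -0.002 0 0 0; 0.01 0 0 -0.0015 0 0 0; 0.01 0 0 0 0 0 0; 0.01 0 0 0 0 0 0"

```text
clock: 65.05
tcp_pos: [0.3739, -0.2541, 0.0258]
eef_rot: [180.0, 49.6, 3.3]
ft_force: [0.7, 0.5, -0.1]
finger_gap: 0.0218
```

Run:
```python
from h import *
s=ob();c=cam("wrist","w42");c=cam("scene");im=c["color"][:,:,::-1];cv2.imwrite("pics/sc42.png",cv2.resize(im[90:200,290:450],None,fx=5,fy=5,interpolation=cv2.INTER_CUBIC))
```

```text
t 65.05 tcp [ 0.3739 -0.2541  0.0258] x [[0.647, 0.057, -0.76], [0.037, -0.998, -0.044], [-0.762, 0.0, -0.648]] F [ 0.7  0.5 -0.1] gap 0.0218 q [-59.4  16.1 130.7  73.7  36.8 -35.8]
```

View pics/sc42.png

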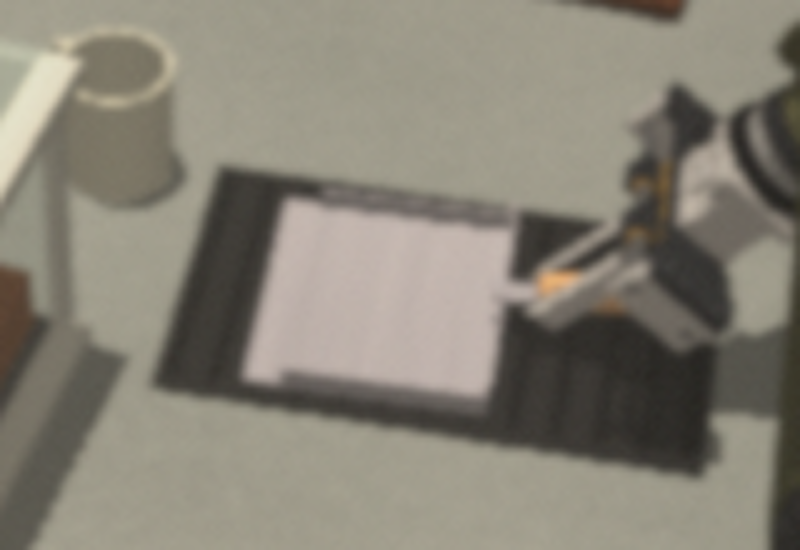

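View pics/w42.png

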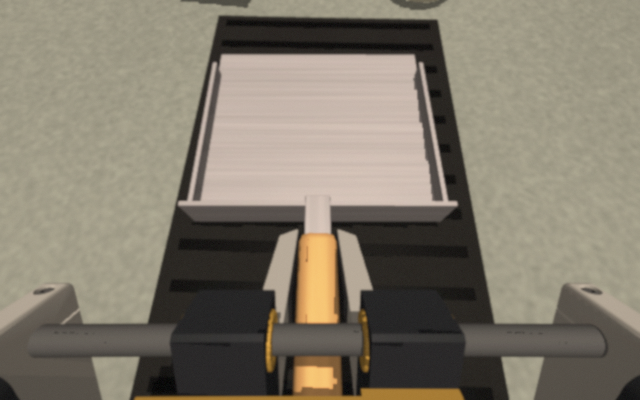

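Call:
jog_arm --series "0.022 0 0 0 0 0 0; 0.026 0 0 0 0 0 0; 0.05 0 0 0 0 0 0; 0.05 0 0 0 0 0 0; 0.05 0 0 0.01 0 0 0; 0.05 0 0 0.03 0 0 0; 0.05 0 0 0.04 0 0 0; 0.05 0 0 0.04 0 0 0; 0.05 0 0 0.04 0 0 0; 0.05 0 0 0.03 0 0 0"

```text
clock: 66.15
tcp_pos: [0.3736, -0.2541, 0.218]
eef_rot: [179.8, 49.6, 3.1]
ft_force: [0.1, -0.4, 1.0]
finger_gap: 0.0507
```

Call:
jog_arm --series "0.05 0 0.02 0.02 -0.4 7.5 0; 0.05 0 0.03 0.02 -0.4 7.5 0; 0.05 0 0.03 0.02 -0.4 7.5 0; 0.05 0.01 0.03 0.02 -0.4 7.5 0; 0.05 0.01 0.03 0.02 -0.4 7.5 0; 0.05 0.02 0.03 0 -0.15 3 0; 0.05 0.02 0.02 0 0 0 8.2; 0.05 0.02 0.02 0 0 0 8.2; 0.05 0.02 0.02 0 0 0 8.2; 0.05 0 0 0 0 0 8.2"

```text
clock: 67.15
tcp_pos: [0.4759, -0.0293, 0.307]
eef_rot: [-162.2, 87.5, 54.5]
ft_force: [-1.2, -0.7, 0.2]
finger_gap: 0.0501
```

Run:
```python
from h import *
s=ob();c=cam("wrist","w43");cam("scene","sc43")
```

```text
t 67.15 tcp [ 0.4759 -0.0293  0.307 ] x [[0.025, 0.597, -0.802], [0.035, -0.802, -0.596], [-0.999, -0.013, -0.041]] F [-1.2 -0.7  0.2] gap 0.0501 q [-9.2  3.4 90.   2.2 85.5 44. ]
```

View pics/sc43.png

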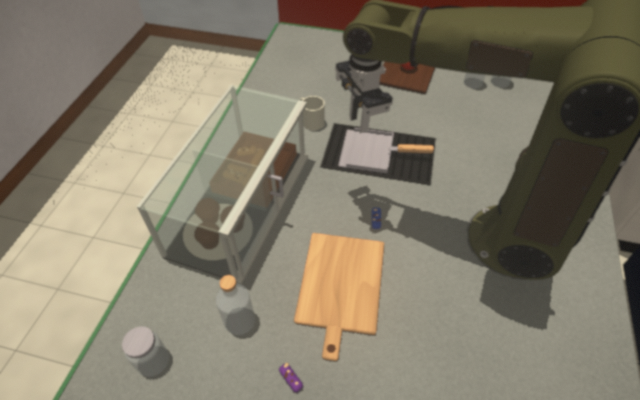

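Call:
jog_arm --series "0.05 0.01 0.01 0.01 -2 1.43 0; 0.05 0.02 0.015 0.01 0 0 8.1; 0.05 0.02 0.015 0 0 0 8.1; 0.05 0.02 0.015 0 0 0 8.1; 0.05 0.02 0.015 0 0 0 8.1; 0.05 0.02 0.015 0 0 0 8.1; 0.05 0.02 0.015 0 0 0 8.1; 0.05 0.02 0.015 0 0 0 8.1; 0.05 0.01 0.01 0 0 0 8.1; 0.05 0 0 0 0 0 8.1"

```text
clock: 68.25
tcp_pos: [0.6353, 0.0944, 0.3268]
eef_rot: [168.2, 89.9, 97.4]
ft_force: [-0.8, -1.1, -1.2]
finger_gap: 0.0501
```

Call:
jog_arm --series "0.05 0 0 0 0 0 8.1; 0.05 0 0 0 0 0 8.1; 0.05 0 0 0 0 0 8.1; 0.05 0 0 0 0 0 8.1; 0.05 0 0 0 0 0 8.1; 0.05 0 0 0 0 0 8.1; 0.05 0 0 0 0 0 8.1; 0.05 0 0 0 0 0 8.1; 0.04 0 0 0 0 0 0; 0.04 0 0 0 0 0 0"

```text
clock: 69.25
tcp_pos: [0.6346, 0.0934, 0.3278]
eef_rot: [119.8, 89.9, 113.3]
ft_force: [-0.3, -0.5, 0.0]
finger_gap: 0.0406
```

Run:
```python
from h import *
s=ob();c=cam("wrist","w44")
```

```text
t 69.25 tcp [0.6346 0.0934 0.3278] x [[-0.001, 0.113, 0.994], [0.001, 0.994, -0.113], [-1.0, 0.001, -0.001]] F [-0.3 -0.5  0. ] gap 0.0406 q [  5.1  26.8  58.2   0.1  95.1 -78.4]
```

View pics/w44.png

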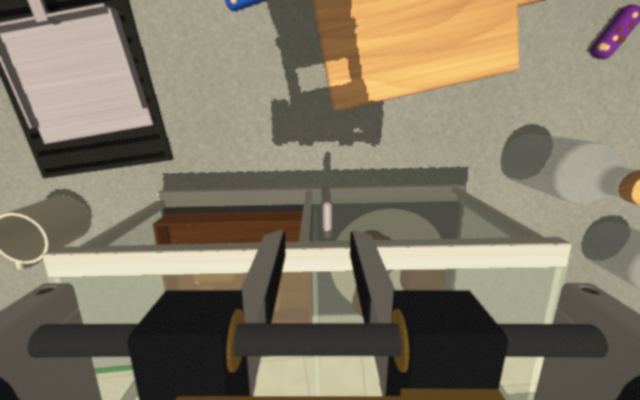

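Run:
```python
from h import *
c=cam("wrist")
print(onz(c,327,204,.2),onz(c,327,232,.2), onz(c,327,188,.12), W([-.043,.14,.16]))
```

```text
[0.65053984 0.102807   0.2       ] [0.68174777 0.09949381 0.2       ] [0.65456911 0.10481354 0.12      ] [0.65611572 0.10237339 0.16      ]
```

Call:
jog_arm --series "0.04 0.01 0.005 0 0 0 1.2; 0.04 0.009 0.004 0 0 0 0; 0.04 0 0 -0.03 0 0 0; 0.04 0 0 -0.04 0 0 0; 0.04 0 0 -0.03 0 0 0; 0.04 0 0 0 0 0 0; 0.04 0 0 0 0 0 0"

```text
clock: 70.05
tcp_pos: [0.6539, 0.1028, 0.229]
eef_rot: [94.5, 89.9, 89.5]
ft_force: [-0.2, -0.1, 0.5]
finger_gap: 0.0402
```

Run:
```python
from h import *
s=ob();c=cam("wrist","w45")
```

```text
t 70.05 tcp [0.6539 0.1028 0.229 ] x [[0.0, 0.087, 0.996], [0.001, 0.996, -0.087], [-1.0, 0.001, -0.0]] F [-0.2 -0.1  0.5] gap 0.0402 q [  5.7  31.2  64.5   0.1  84.4 -79.3]
```

View pics/w45.png

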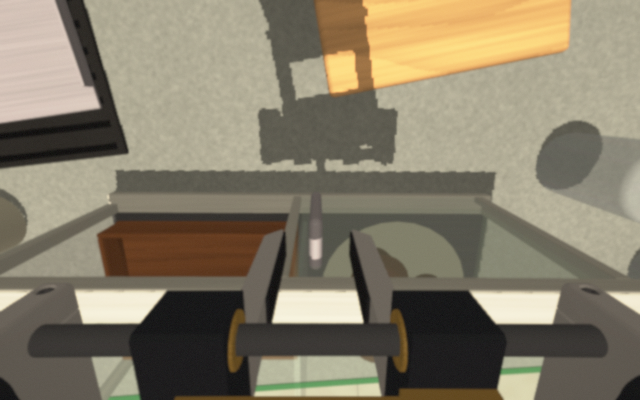

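Call:
jog_arm --series "0.04 0 0 -0.02 0 0 0; 0.04 0 0 -0.03 0 0 0; 0.04 0 0 -0.02 0 0 0; 0.04 0 0 -0.005 0 0 0; 0.02 0 0 0 0 0 0; 0.02 0 0 0 0 0 0; 0.02 0 0 0 0 0 0; 0.02 -0.0009 -0.01 0 0 0 0; 0.02 -0.0019 -0.02 0 0 0 0; 0.02 -0.0019 -0.02 0 0 0 0"

```text
clock: 71.1
tcp_pos: [0.6491, 0.0522, 0.1536]
eef_rot: [76.8, 89.9, 71.9]
ft_force: [0.4, 2.7, 1.1]
finger_gap: 0.0204
```

Call:
jog_arm --series "0.02 -0.0019 -0.02 0 0 0 0; 0.02 -0.0019 -0.02 0 0 0 0; 0.02 -0.0019 -0.02 0 0 0 0; 0.02 -0.0019 -0.02 0 0 0 0; 0.02 -0.0019 -0.02 0 0 0 0; 0.02 -0.0019 -0.02 0 0 0 0; 0.02 -0.0019 -0.02 0 0 0 0; 0.02 -0.0014 -0.015 0 0 0 0; 0.02 -0.0009 -0.01 0 0 0 0; 0.02 0 0 0 0 0 0"

```text
clock: 72.1
tcp_pos: [0.6332, -0.1134, 0.1529]
eef_rot: [124.4, 89.9, 119.4]
ft_force: [1.0, 0.6, 0.4]
finger_gap: 0.02
```

Call:
jog_arm --series "0.02 -0.0009 -0.01 0 0 0 0; 0.02 -0.0005 -0.006 0 0 0 0; 0.02 -0.0003 -0.003 0 0 0 0; 0.02 0 0 0 0 0 0"

```text
clock: 72.5
tcp_pos: [0.6316, -0.1315, 0.1527]
eef_rot: [126.4, 89.9, 121.5]
ft_force: [0.4, 0.1, -0.4]
finger_gap: 0.0202
```

Call:
jog_arm --series "0.02 -0.0003 -0.003 0 0 0 0; 0.02 -0.0002 -0.002 0 0 0 0; 0.02 0 0 0 0 0 0"

```text
clock: 72.8
tcp_pos: [0.6312, -0.1363, 0.1527]
eef_rot: [123.5, 89.9, 118.6]
ft_force: [0.2, 0.3, -0.7]
finger_gap: 0.0199
```

Call:
jog_arm --series "0.02 -0.0002 -0.002 0 0 0 0; 0.02 0 -0.001 0 0 0 0; 0.02 0 0 0 0 0 0"

```text
clock: 73.1
tcp_pos: [0.631, -0.1377, 0.1527]
eef_rot: [109.3, 89.8, 104.4]
ft_force: [-0.0, 9.7, 0.5]
finger_gap: 0.0201
```

Call:
jog_arm --series "0.02 0 -0.002 0 0 0 0; 0.02 0 0 0 0 0 0"

```text
clock: 73.3
tcp_pos: [0.631, -0.1378, 0.1527]
eef_rot: [108.0, 89.6, 103.2]
ft_force: [-1.7, 22.3, 2.7]
finger_gap: 0.0204
```

Call:
jog_arm --series "0.02 0 0.005 0 0 0 0; 0.03 0.0003 0.004 0 0 0 0; 0.04 0 0 0 0 0 0; 0.04 0 0 0.02 0 0 0; 0.04 0 0 0.04 0 0 0; 0.04 0 0 0.04 0 0 0; 0.04 0 0 0.04 0 0 0; 0.04 -0.03 0.01 0.04 0 0 0; 0.04 -0.04 0.02 0 0 0 0; 0.04 -0.04 0.03 0 0 0 0"

```text
clock: 74.3
tcp_pos: [0.5206, -0.0729, 0.3325]
eef_rot: [49.4, 89.9, 44.4]
ft_force: [1.1, -0.1, 0.8]
finger_gap: 0.0401
```

Call:
jog_arm --series "0.04 -0.04 0.04 0 0 0 0; 0.04 -0.03 0.05 0 0 0 0; 0.04 -0.02 0.05 0 0 0 0; 0.04 0 0.05 0 0 0 0; 0.04 0 0.04 0 0 0 0; 0.04 0 0 0 0 0 0"

```text
clock: 74.9
tcp_pos: [0.4417, 0.1455, 0.3321]
eef_rot: [106.4, 89.9, 101.7]
ft_force: [0.0, -1.1, 0.1]
finger_gap: 0.0396
```

Run:
```python
from h import *
s=ob();c=cam("wrist","w46");c=cam("scene","sc46");c2=cam("top","top46")
im=c2["color"][:,:,::-1];cv2.imwrite("pics/top46a.png",cv2.resize(im[50:210,215:495],None,fx=2.8,fy=2.8,interpolation=cv2.INTER_CUBIC))
im=c["color"][:,:,::-1];cv2.imwrite("pics/sc46a.png",cv2.resize(im[80:280,140:440],None,fx=2.6,fy=2.6,interpolation=cv2.INTER_CUBIC))
```

```text
t 74.9 tcp [0.4417 0.1455 0.3321] x [[-0.0, 0.081, 0.997], [0.002, 0.997, -0.081], [-1.0, 0.002, -0.001]] F [ 0.  -1.1  0.1] gap 0.0396 q [ 13.7   2.2  88.    0.1  89.8 -71.7]
```

View pics/top46a.png

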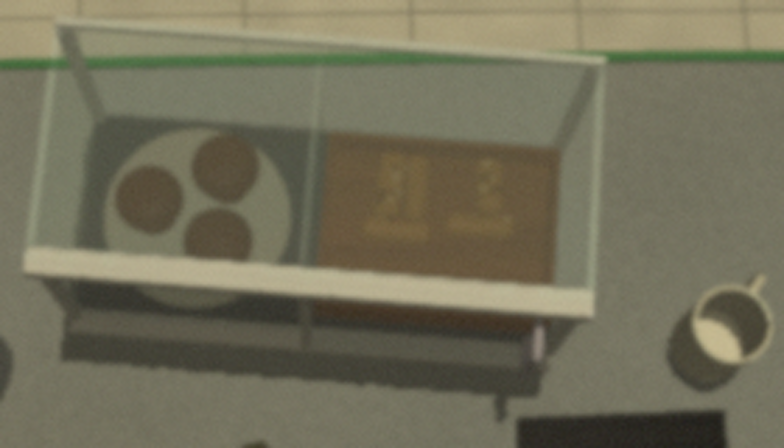

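View pics/sc46a.png

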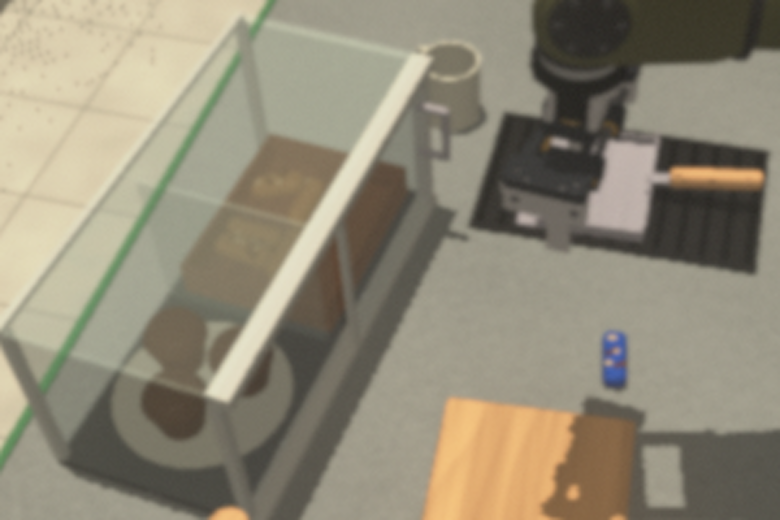

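View pics/top46.png

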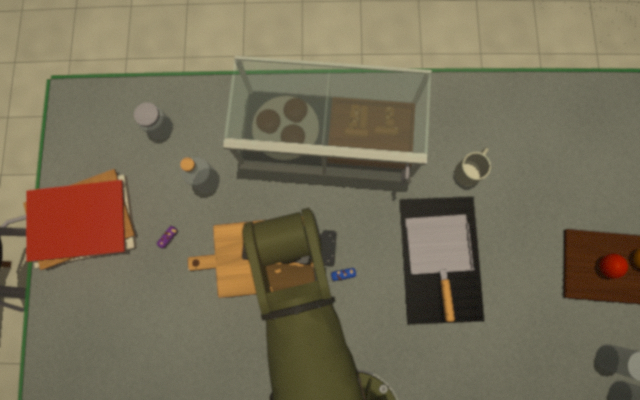

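Run:
```python
from h import *
im=cv2.imread("pics/top46.png")[90:150,325:420]
l=cv2.cvtColor(im,cv2.COLOR_BGR2LAB);l[:,:,0]=cv2.createCLAHE(4,(2,2)).apply(l[:,:,0])
cv2.imwrite("pics/top46b.png",cv2.resize(cv2.cvtColor(l,cv2.COLOR_LAB2BGR),None,fx=8,fy=8,interpolation=cv2.INTER_CUBIC))
```

```text
(no output)
```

View pics/top46b.png

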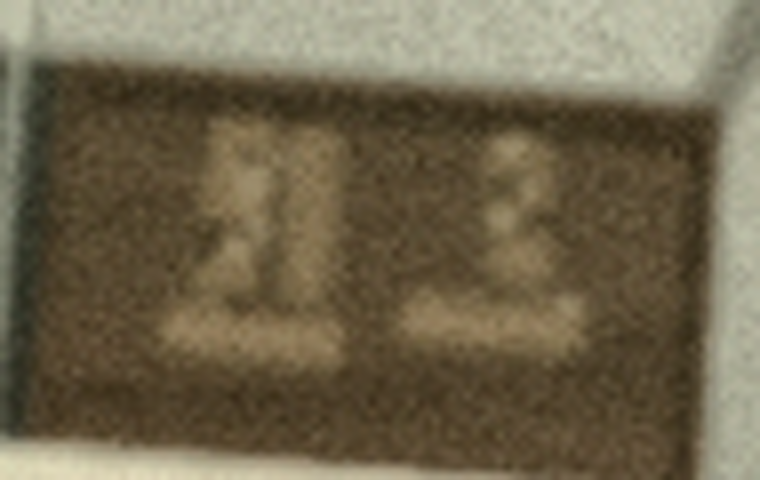

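View pics/w46.png

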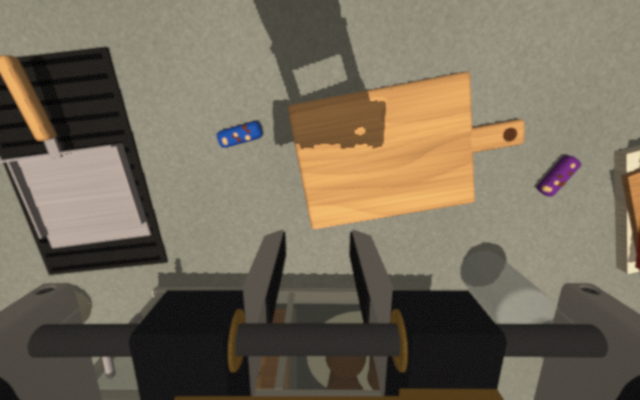

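The enhanced top view shows five biscuits in the tray. The board is empty, the scoop lies flat on the mat, and the mug and carafe have not moved.

Run:
```python
from h import *
print(env.job_done(), env.read_state()["clock"])
```

```text
the job is handed in; nothing more can be done
the job is handed in; nothing more can be done
```

The job is done and handed in at about 75 s on the robot's clock, well under the 210 s limit. I opened the door to its stop and laid all five biscuits on the scoop. I then carried it in level in one load and tipped the biscuits into the tray. The empty scoop went back on its mat, and I pushed the door shut to its stop.

**Last checks:**
- **Biscuits:** the top view shows five in the tray and none left on the board or in the scoop.
- **Scoop:** it lies flat on the mat within a few millimetres of where it started.
- **Door:** its end stop pushed back with 22 N, and the travel between its two stops came to about 234 mm of the 235 mm given.
- **Left alone:** the mug and the carafe are where they were, and the robot is clear of everything.

**Problems:** on my first lift the scoop slipped in the grip and dropped nose-down about 8°, with its lip still on the mat and no biscuit moved. I set it back down and gripped the handle again with the tool tilted about 40°, and it did not slip again.

**Disagreement:** the biscuits lay with their long side roughly along the board's x, not its y as the description says. I used the measured directions.

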